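# Open a specimen canister held in locking pliers and rack its tubes

## Robot

A 6-joint arm with a two-finger parallel gripper is mounted at the origin on the work surface. World frame = base frame: x ahead of the robot, y to its left, z up, the work surface at z = 0. Lengths are in mm, angles in rad, forces in N, time in s.
With the tool pointing down it reaches from about 350 to 875 mm from the base axis. Payload 4.2 kg.
Tool frame: the origin (TCP) lies at the very end of the fingers, on their centre line; the grasp point (between the pads) lies 19 mm behind it; z points along the fingers, y is the direction in which the jaws open and shut (so a half turn about z gives the same grasp; the last joint's range is limited). The gripper opens to 85 mm and grips with 20 to 120 N. Pads are 22 mm wide; open, the fingers measure 114 mm over their backs; the gripper's body (76 mm by 85 mm) begins 54 mm behind the grasp point. The pads swing forward as they close: fully open they stand 13 mm farther back than shut.
Start: joints at [-0.888, 0.385, 0.008, 0, -1.194, -0.259], TCP at [257.029, -569.68, 231.312] pointing down, gripper open.
Joint ranges: [-3.14, 3.14], [-1.21, 2.06], [-1.07, 1.41], [-3.16, 2.05], [-2.99, -0.16], [-3.1, 3.1]. Speed limits (rad/s): [2.79, 2.79, 3.14, 3.14, 3.14, 3.14].

## Interface

Orientations are given as a unit quaternion [x, y, z, w].
In Python, from bench import read_state, get_image, camera_params, job_done gives the robot as it stands.
- The arm moves only by the tool send_rows, never from a script. Its arguments are lists of equal length, an entry for each row: "translation": the shift along the tool's x, y, z in m, a list of three; "yaw": the turn about the tool's z in degrees; "fingers": the closure in counts, from 0 (fully open) to 255 (shut). A call has 1 to 12 rows; each row is the pose to reach, as a shift and turn from the pose measured when the call began, along the tool's axes at that moment; what a row does not reach only later rows make up. A row lasts 1/10 s, in which the tool goes at most 50 mm and 8.59 degrees, less where a joint would pass 70% of its speed; a pose out of reach is approached as far as the arm can. A call with a gripper value outside its range is refused whole. The fingers move at their own pace and stop on an object; the grip force is fixed at half the most. Time passes only in rows, so rows that repeat a pose let the fingers close. It gives the time, the measured TCP pose, the force and the opening at its end, in the units of the state.
- read_state(): the state, without advancing time (a new reading comes with each control period).
- get_image(name): name is "scene" or "side" or "wrist"; returns the picture (384x512x3 uint8, blue, green, red); there is no depth.
- camera_params(name): a dict with "mtx" (3x3 intrinsics, pixels), "k1" (the pictures are not rectified: a ray, as slopes to the right and down, at radius r is drawn at 1 + k1 r^2 times it, then the intrinsics apply), "rvec" (rotation vector, rad) and "tvec" (3), from world to camera coordinates, as OpenCV has them; the wrist camera has in their place "tool_from_camera" (4x4, takes a point from camera to tool coordinates, whose origin is the TCP and whose axes are the flange's). Camera axes: x right, y down, z forward; pixel columns grow to the right and rows downward; lengths in mm; the calibration is good to about 2 mm. A picture is of the moment at which its call begins: read the wrist's pose just before it. camera_params takes no time and is no camera call.
- job_done(): hands the job in, once; it reports no verdict.
The state is a dict: "clock": time; "joints": joint angles; "joint_vel": joint speeds; "joint_efforts": joint torques, N m; "position": TCP position; "ee_rot": TCP orientation; "contact_force": force on the tool from outside, world axes, zero at the start; "wrist_torque": the same for the moment, N m; "gripper_width": finger opening in mm.
Only numpy, scipy, OpenCV 4.12 (cv2) and the standard library are available. Lean on these libraries where they do the work, as an engineer would, in place of code of your own. Each camera call takes 0.05 s, during which the arm holds its last target.

## Task

Unload the specimen canister that stands in the holding stand: squeeze the stand's locking pliers shut on the canister's lug until they snap over and hold by themselves, then turn the pressure lid anticlockwise (seen from above) to its first stop and let it vent there for a second, press it down, turn it on past the stop and lift it off into the shallow tray. Stand every tube from the canister upright in the white rack, one to a cell, with the canister held all the while, and last flick the pliers' release lever so that they spring open and free the empty canister in its place. Let no tube fall over and leave the other things on the bench alone.

Things in the scene. Friction and masses are not known exactly. Their poses are not given: they have to be found in the camera images.
- stand: Holding stand, fixed: grey base plate 215 x 160 x 10 mm with four low blocks round the canister's foot, and steel locking pliers upright on it, handles up. Origin on the bench surface under the canister's centre; the pliers' plane is at its x = +90 mm, the handles are squeezed together along y, z up.
- pliers (a point): Outer (-y) face of the pliers' FIXED handle at the height to squeeze: in the stand's frame x 90, y -19, z 140 mm. A black-sleeved bar 18 mm (x) by 10 mm (y) that ends 160 mm above the bench; it does not give. Axes as the stand's.
- handle_grip (a point): Outer (+y) face of the pliers' MOVING handle at the height to squeeze; black-sleeved bar 18 x 10 mm, 72 mm long. Open it leans out, this point 65 mm (its upper end 71 mm) from the fixed handle's outer face; locked it is upright, 45 mm from it. Squeezing it towards the fixed handle takes 5 to 15 N, most just before the snap over centre; then it stays on its stop by itself.
- clamp_jaw (a joint): Angle of the pliers' moving jaw: 0 fully open (sprung), about 0.27 rad when it bites on the lug and the pliers are locked over centre. Without locking it springs back to 0.
- release_tip (a point): Inner (-y) face of the release lever's bright steel thumb tab, 7 mm below the tab's top. The tab is 14 mm (x) by 5 mm (y) and stands up between the handles; locked, it is at stand y 8, z 173 mm, and its top is 20 mm above both handle ends. Push it outwards (stand +y, away from the fixed handle) 5 to 10 mm, about 2 N: the pliers kick open and the moving handle springs out 20 mm.
- release (a joint): Angle of the release lever in the moving handle: 0 at rest (sprung back), grows when the tab is pushed outwards (stand +y); locked pliers open at about 0.12 to 0.2 rad, its end is 0.6.
- canister: Round aluminium canister, 120 mm across, 80 mm high, wall 4 mm, loose in the stand. Origin at the centre of its underside, 10 mm above the bench. On its +x side a lug 10 mm thick stands out 40 mm between the open jaws. A foam cross inside keeps four tube places at x, y = +-24 mm; which of them hold a tube varies. Two bayonet ledges near its rim hold the lid.
- lid_grip (a point): Centre of the black wing grip on the pressure lid: 66 mm long (lid x), 14 mm thick (lid y), 34 mm high, its foot 17 mm below this point on the lid's flat top. Locked, the lid's x axis is within 0.15 rad of the canister's and this point 158 mm above the canister's underside. Turned anticlockwise (under 0.4 N m) it meets its first stop 0.55 rad from the canister's x axis.
- tray: Shallow square aluminium tray for the lid, 182 x 182 mm, rim 14 mm high, floor 3 mm thick, loose. Origin at the centre of its underside. The lid stands in it on its skirt (wing grip's centre then 116 mm above the tray's underside).
- rack: White tube rack, 116 x 116 mm, 60 mm high, walls 8 mm, four square cells about 46 mm wide (2 x 2) with their centres at x, y = +-27 mm, cell floor 8 mm above the underside; the inner walls end 8 mm lower. Loose, 0.5 kg. Origin at the centre of its underside.
- tube0_mid (a point): Specimen tube, or None if absent: flat-footed, 29 mm across, 115 mm high, 0.06 kg, with a ribbed cap 33 mm across, 24 mm high. This point is on its axis, 57.5 mm above its foot. It starts upright in the canister, its foot 6 mm above the canister's underside; its cap stands 17 to 41 mm above the rim. Carried out, its foot must pass 131 mm (the other caps) and the lever tab (180 mm above the bench).
- tube1_mid (a point): Specimen tube, or None if absent: flat-footed, 29 mm across, 115 mm high, 0.06 kg, with a ribbed cap 33 mm across, 24 mm high. This point is on its axis, 57.5 mm above its foot. It starts upright in the canister, its foot 6 mm above the canister's underside; its cap stands 17 to 41 mm above the rim. Carried out, its foot must pass 131 mm (the other caps) and the lever tab (180 mm above the bench).
- tube2_mid (a point): Specimen tube, or None if absent: flat-footed, 29 mm across, 115 mm high, 0.06 kg, with a ribbed cap 33 mm across, 24 mm high. This point is on its axis, 57.5 mm above its foot. It starts upright in the canister, its foot 6 mm above the canister's underside; its cap stands 17 to 41 mm above the rim. Carried out, its foot must pass 131 mm (the other caps) and the lever tab (180 mm above the bench).
- tube3_mid (a point): Specimen tube, or None if absent: flat-footed, 29 mm across, 115 mm high, 0.06 kg, with a ribbed cap 33 mm across, 24 mm high. This point is on its axis, 57.5 mm above its foot. It starts upright in the canister, its foot 6 mm above the canister's underside; its cap stands 17 to 41 mm above the rim. Carried out, its foot must pass 131 mm (the other caps) and the lever tab (180 mm above the bench).
- wash_bottle: Bystander: white wash bottle, 60 mm across, 150 mm high.
- micro_rack: Bystander: blue rack of small vials, 85 x 125 x 45 mm.
- lid_foot (a point): Centre of the lid skirt's lower edge, 113 mm below lid_grip. The lid is an aluminium bell 148 mm across, 96 mm high without its grip, 0.3 kg; when off it stands on this edge. Locked, the edge is 45 mm above the canister's underside. Lift it 90 mm straight up to clear the tubes, 130 mm to pass over the pliers without knocking their lever.
- seal (a joint): Spring travel of the sealing ring in the lid: 0 with the lid locked, grows to 0.010 m as the lid is pressed down. At the first stop press 7 to 9 mm (8 to 14 N), keep it down and turn on anticlockwise: the lid passes under the stop. From about 1.0 rad (lid x from canister x) it is free; let up, it rises 6 mm above its locked height (joint -0.006).
There are look-alikes about, which are no part of the job. Leave any brown look-alike of the part that bears lid_grip alone.

How it is judged (in metres and radians):
On the way, in this order (a step that is already met when the one before it is completed fails the run):
1. the pliers are locked on the canister's lug and hold with the fingers off the stand (value of joint clamp_jaw above 0.2 rad and horizontal distance between canister and stand below 0.012 m and height (world z) of canister below 0.02 m and contact force between the fingers and stand below 0.5 N), for 0.3 s.
2. the lid, still on, stands at its first stop (0.42 to 0.68 rad from locked) for half a second, pliers locked (value of joint clamp_jaw above 0.2 rad and angle between the x axis of lid_grip and the x axis of canister, either way round between 0.42 and 0.68 rad and z of lid_grip in the frame of canister below 0.162 m), for 0.5 s.
3. the lid is in the tray and every tube stands in the rack, with the pliers still locked on the lug (value of joint clamp_jaw above 0.2 rad and horizontal distance between canister and stand below 0.012 m and height (world z) of canister below 0.02 m and horizontal distance between lid_grip and tray below 0.04 m and z of lid_grip in the frame of tray below 0.125 m and angle between lid_grip's own z axis and vertical below 0.08 rad and x of tube0_mid in the frame of rack between -0.052 and 0.052 m and y of tube0_mid in the frame of rack between -0.052 and 0.052 m and z of tube0_mid in the frame of rack between 0.055 and 0.076 m and angle between each of tube0_mid, tube1_mid, tube2_mid, tube3_mid's own z axis and vertical below 0.3 rad and x of tube1_mid in the frame of rack between -0.052 and 0.052 m and y of tube1_mid in the frame of rack between -0.052 and 0.052 m and z of tube1_mid in the frame of rack between 0.055 and 0.076 m and x of tube2_mid in the frame of rack between -0.052 and 0.052 m and y of tube2_mid in the frame of rack between -0.052 and 0.052 m and z of tube2_mid in the frame of rack between 0.055 and 0.076 m and x of tube3_mid in the frame of rack between -0.052 and 0.052 m and y of tube3_mid in the frame of rack between -0.052 and 0.052 m and z of tube3_mid in the frame of rack between 0.055 and 0.076 m), for 0.2 s.
4. the release lever is flicked (value of joint release above 0.08 rad).
At the end, for the whole second after the job is handed in: The pliers are open (jaw under 0.05 rad), the canister stands in its place in the stand (within 12 mm), the lid stands level on the tray's floor (within 40 mm of its centre) and every tube stands in a cell of the rack, its foot on the cell floor (within 10 mm) and upright within 0.3 rad (value of joint clamp_jaw below 0.05 rad and horizontal distance between canister and stand below 0.012 m and height (world z) of canister below 0.02 m and horizontal distance between lid_grip and tray below 0.04 m and z of lid_grip in the frame of tray below 0.125 m and angle between lid_grip's own z axis and vertical below 0.08 rad and x of tube0_mid in the frame of rack between -0.052 and 0.052 m and y of tube0_mid in the frame of rack between -0.052 and 0.052 m and z of tube0_mid in the frame of rack between 0.055 and 0.076 m and angle between each of tube0_mid, tube1_mid, tube2_mid, tube3_mid's own z axis and vertical below 0.3 rad and x of tube1_mid in the frame of rack between -0.052 and 0.052 m and y of tube1_mid in the frame of rack between -0.052 and 0.052 m and z of tube1_mid in the frame of rack between 0.055 and 0.076 m and x of tube2_mid in the frame of rack between -0.052 and 0.052 m and y of tube2_mid in the frame of rack between -0.052 and 0.052 m and z of tube2_mid in the frame of rack between 0.055 and 0.076 m and x of tube3_mid in the frame of rack between -0.052 and 0.052 m and y of tube3_mid in the frame of rack between -0.052 and 0.052 m and z of tube3_mid in the frame of rack between 0.055 and 0.076 m); the robot touches nothing.
It fails at once if a tube falls over (angle between any of tube0_mid, tube1_mid, tube2_mid, tube3_mid's own z axis and vertical above 0.9 rad).
It fails at once if the canister is lifted or tipped (height (world z) of canister above 0.04 m or angle between canister's own z axis and vertical above 0.2 rad).
It fails at once if a bystander is moved by more than 30 mm (distance of any of wash_bottle, micro_rack from where it was at the start of the episode above 0.03 m).
Of tube0, tube1, tube2, tube3 only 2 to 4 are there at a start; the rules pass over those that are not, and their reading is None.
At some moment in a run one of rack, tray may be knocked a few centimetres aside while the robot is not near it.
It also fails if it takes over 210 s, if anything falls off the work surface, if the arm or the gripper's body presses on something with over 40 N, if the wrist force passes 120 N, or if a joint passes its speed limit or range.

## Working session

There is one attempt and no reset: what is moved stays moved. The work goes in short steps, Python scripts to look and compute and a tool call to move; the robot and the scene stay as the last step left them, time stands still between calls to the robot, and variables do not carry over. Pictures are saved under pics/ and viewed, and the job is handed in when it is done.

Besides the shell and the picture viewer there is one more tool, called after "Request:" as name(argument=value, ...) on one line, values as JSON. send_rows: Moves the arm, as the interface text tells. Its arguments: {"type":"object","properties":{"translation":{"type":"array","items":{"type":"array","items":{"type":"number"}}},"yaw":{"type":"array","items":{"type":"number"}},"fingers":{"type":"array","items":{"type":"number"}}},"required":["translation","yaw","fingers"]}

```bash
ls; mkdir -p pics; python3 - <<'E'
from bench import *
import cv2
s=read_state(); print(s)
for n in ("scene","side","wrist"):
    cv2.imwrite(f"pics/{n}0.png",get_image(n)); print(n,camera_params(n))
E
```

```text
pics
{'clock': 0.0, 'joints': array([-8.88421841e-01,  3.85532030e-01,  6.63589951e-03, -5.00559686e-04,
       -1.19398090e+00, -2.58580902e-01]), 'joint_vel': array([ 0.0004322 ,  0.00054455, -0.00019348, -0.00020452,  0.00083507,
       -0.00077889]), 'joint_efforts': array([ 3.52116958e-04, -3.92287910e+01,  1.88402420e+01,  4.18617949e+00,
       -4.55171263e-03,  1.26217884e-05]), 'position': array([ 256.7848889 , -569.18013332,  230.24008788]), 'ee_rot': array([-2.10224254e-01,  9.77652610e-01,  1.03277183e-03, -2.64254165e-04]), 'contact_force': array([-0.01540525, -0.36318175, -0.87927413]), 'wrist_torque': array([-0.03661299, -0.0187337 , -0.01339389]), 'gripper_width': 85.40543797563991}
scene {'mtx': array([[416.90951613,   0.        , 256.94183307],
       [  0.        , 416.90951613, 179.32749662],
       [  0.        ,   0.        ,   1.        ]]), 'k1': -0.1282638063987873, 'rvec': array([ 2.14081497,  0.79826563, -0.36350689]), 'tvec': array([-372.36139768,  -92.96357456, 1384.80927011])}
side {'mtx': array([[365.39430405,   0.        , 248.89987737],
       [  0.        , 365.39430405, 189.37010489],
       [  0.        ,   0.        ,   1.        ]]), 'k1': -0.04117611882649845, 'rvec': array([ 0.6349911 , -2.67649378,  1.09397929]), 'tvec': array([438.94109842, 231.84358607, 929.59075055])}
wrist {'mtx': array([[296.83815961,   0.        , 251.21348296],
       [  0.        , 296.83815961, 186.23240606],
       [  0.        ,   0.        ,   1.        ]]), 'k1': -0.022979464793092295, 'tool_from_camera': array([[ 7.34903770e-04, -9.49089217e-01, -3.15006536e-01,
         8.02670976e+01],
       [ 9.99999695e-01,  6.14076890e-04,  4.82814715e-04,
         1.47604012e-01],
       [-2.64796006e-04, -3.15006794e-01,  9.49089379e-01,
        -1.43663167e+02],
       [ 0.00000000e+00,  0.00000000e+00,  0.00000000e+00,
         1.00000000e+00]])}
```

View pics/scene0.png

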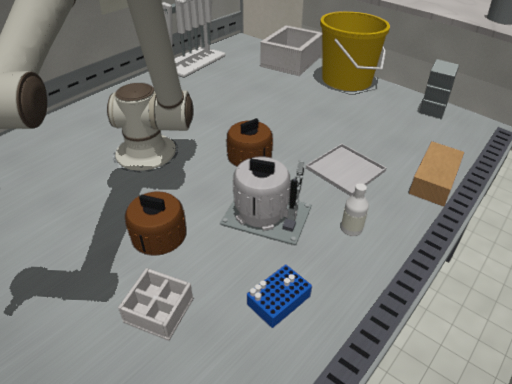

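View pics/side0.png

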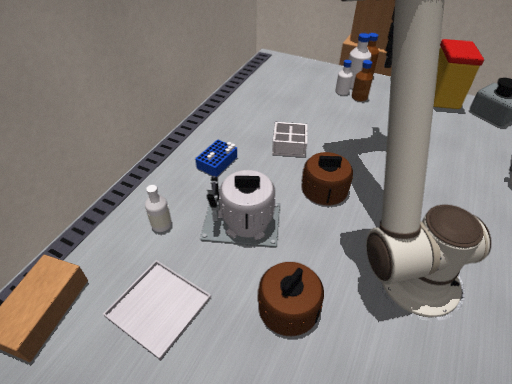

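View pics/wrist0.png

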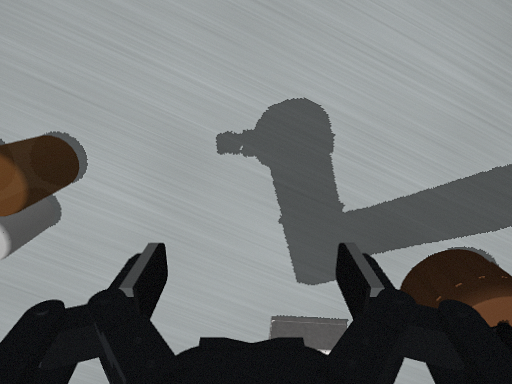

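The scene shows the stand with the silver canister at (262,195), its pliers at (293,190), the tray at (345,168), the rack at (157,300) and brown decoys at (155,220) and (250,145). Next I'll write helpers and enlarge crops.

```bash
cat > h.py <<'E'
from bench import *
import numpy as np, cv2
from scipy.spatial.transform import Rotation as R
def cam(n,s=None):
    p=camera_params(n); K=p["mtx"];k=p["k1"]
    if n=="wrist":
        s=s or read_state()
        T=np.eye(4);T[:3,:3]=R.from_quat(s["ee_rot"]).as_matrix();T[:3,3]=s["position"]
        M=T@p["tool_from_camera"]; Rm=M[:3,:3].T; t=-Rm@M[:3,3]
    else:
        Rm=cv2.Rodrigues(p["rvec"])[0]; t=p["tvec"]
    return K,np.array([k,0,0,0,0]),Rm,t
def proj(c,P):
    K,d,Rm,t=c
    return cv2.projectPoints(np.array(P,float).reshape(-1,1,3),cv2.Rodrigues(Rm)[0],t,K,d)[0].reshape(-1,2)
def ray(c,uv):
    K,d,Rm,t=c
    q=cv2.undistortPoints(np.array(uv,float).reshape(-1,1,2),K,d,criteria=(3,50,1e-10)).reshape(-1,2)
    D=np.c_[q,np.ones(len(q))]@Rm
    return -Rm.T@t, D
def onz(c,uv,z):
    o,D=ray(c,uv); return o+D*((z-o[2])/D[:,2])[:,None]
def tri(c1,u1,c2,u2):
    o1,d1=ray(c1,[u1]);o2,d2=ray(c2,[u2]);d1=d1[0];d2=d2[0]
    A=np.c_[d1,-d2];x=np.linalg.lstsq(A,o2-o1,rcond=None)[0]
    a=o1+d1*x[0];b=o2+d2*x[1]; return (a+b)/2,np.linalg.norm(a-b)
def crop(im,x0,y0,x1,y1,f,name):
    cv2.imwrite("pics/"+name,cv2.resize(im[y0:y1,x0:x1],None,fx=f,fy=f,interpolation=cv2.INTER_CUBIC))
def wyaw(s): # world angle of tool x and y axis
    m=R.from_quat(s["ee_rot"]).as_matrix(); return np.degrees(np.arctan2(m[1,0],m[0,0])), m
E
python3 - <<'E'
from h import *
a=cv2.imread("pics/scene0.png");b=cv2.imread("pics/side0.png")
crop(a,210,135,330,245,6,"sc1.png");crop(b,190,155,290,250,6,"sd1.png")
crop(a,100,255,200,345,6,"sc2.png")
c=cam("scene");d=cam("side")
print("tray sc",onz(c,[(347,147),(386,166),(345,191),(306,166)],14).round())
print("tray sd",onz(d,[(157,263),(210,297),(160,354),(106,312)],14).round())
print("rack sc",onz(c,[(155,271),(191,286),(166,321),(122,303)],60).round())
print("rack sd",onz(d,[(276,124),(308,126),(307,150),(273,149)],60).round())
print("tilt",R.from_quat(read_state()["ee_rot"]).as_matrix().round(4))
E
```

```text
Traceback (most recent call last):
  File "h.py", line 22, in onz
    o,D=ray(c,uv); return o+D*((z-o[2])/D[:,2])[:,None]
        ~~~^^^^^^
  File "h.py", line 18, in ray
    q=cv2.undistortPoints(np.array(uv,float).reshape(-1,1,2),K,d,criteria=(3,50,1e-10)).reshape(-1,2)
      ~~~~~~~~~~~~~~~~~~~^^^^^^^^^^^^^^^^^^^^^^^^^^^^^^^^^^^^^^^^^^^^^^^^^^^^^^^^^^^^^^
cv2.error: OpenCV(4.12.0) :-1: error: (-5:Bad argument) in function 'undistortPoints'
> Overload resolution failed:
>  - undistortPoints() got an unexpected keyword argument 'criteria'
>  - undistortPoints() got an unexpected keyword argument 'criteria'
```

View pics/sc1.png

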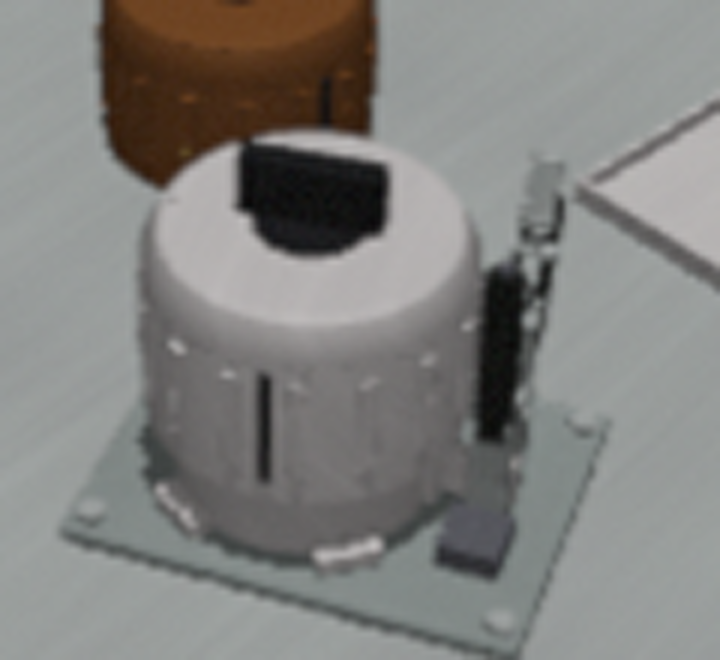

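View pics/sd1.png

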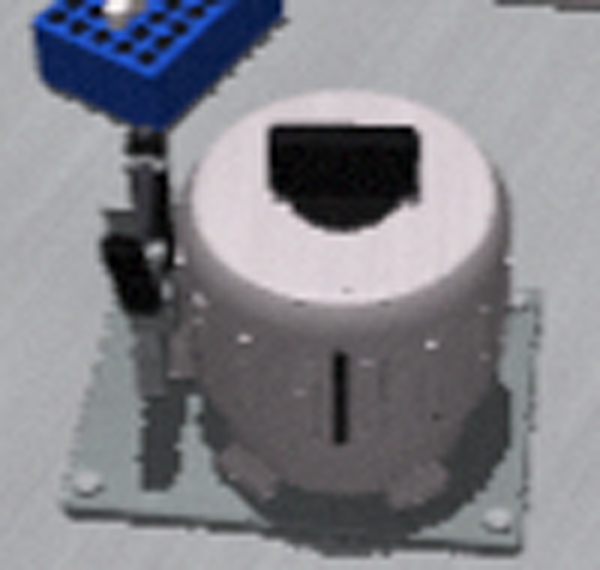

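```bash
sed -i 's/,criteria=(3,50,1e-10)//; s/cv2.undistortPoints(/cv2.undistortPointsIter(/; s/K,d).reshape(-1,2)$/K,d).reshape(-1,2)/' h.py; sed -i 's/undistortPointsIter(np.array(uv,float).reshape(-1,1,2),K,d)/undistortPointsIter(np.array(uv,float).reshape(-1,1,2),K,d,None,None,(3,50,1e-10))/' h.py
python3 - <<'E'
from h import *
c=cam("scene");d=cam("side")
print("tray sc",onz(c,[(347,147),(386,166),(345,191),(306,166)],14).round())
print("tray sd",onz(d,[(157,263),(210,297),(160,354),(106,312)],14).round())
print("rack sc",onz(c,[(155,271),(191,286),(166,321),(122,303)],60).round())
print("rack sd",onz(d,[(276,124),(308,126),(307,150),(273,149)],60).round())
print("plate sc",onz(c,[(220.5,223.5),(296.7,243.5),(311.3,205.3)],10).round())
print("plate sd",onz(d,[(200.8,240.5),(276.7,246.5),(280,203.6)],10).round())
f=lambda x,y:(210+x/6,135+y/6); g=lambda x,y:(190+x/6,155+y/6)
# grip: top 10+158+17=185 
print("grip sc top corners",onz(c,[f(243,145),f(388,165)],185).round())
print("grip sd top corners",onz(d,[g(270,127),g(417,127)],185).round())
print("fixed handle top sc",onz(c,[f(503,268)],160).round(), "mov top sd", onz(d,[g(110,240)],160).round())
E
```

```text
tray sc [[502. 452.  14.]
 [652. 445.  14.]
 [615. 252.  14.]
 [459. 274.  14.]]
tray sd [[627. 267.  14.]
 [452. 288.  14.]
 [479. 455.  14.]
 [653. 434.  14.]]
rack sc [[ 461. -320.   60.]
 [ 552. -294.   60.]
 [ 579. -388.   60.]
 [ 476. -423.   60.]]
rack sd [[ 574. -378.   60.]
 [ 467. -418.   60.]
 [ 423. -290.   60.]
 [ 526. -245.   60.]]
plate sc [[431. -81.  10.]
 [628.  -4.  10.]
 [573. 139.  10.]]
plate sd [[565. 151.  10.]
 [369.  75.  10.]
 [424. -74.  10.]]
grip sc top corners [[456.  13. 185.]
 [510.  42. 185.]]
grip sd top corners [[510.  41. 185.]
 [454.  13. 185.]]
fixed handle top sc [[569.  45. 160.]] mov top sd [[551. 109. 160.]]
```

```bash
cat >> h.py <<'E'
def plan(P,xang=None,s=None):
    """shift in tool axes (m) and yaw deg to reach world P (mm) with tool x axis at world angle xang (deg)"""
    s=s or read_state(); m=R.from_quat(s["ee_rot"]).as_matrix()
    d=m.T@(np.array(P,float)-s["position"])/1000
    cur=np.degrees(np.arctan2(m[1,0],m[0,0]))
    y=0 if xang is None else -((xang-cur+180)%360-180)
    print("pos",s["position"].round(1),"xang",round(cur,2),"z",m[:,2].round(4),"t",round(float(s["clock"]),2))
    print("shift",d.round(4),"len",round(np.linalg.norm(d),3),"yaw",round(y,2)); return d,y
E
python3 - <<'E'
from h import *
plan([480,0,400],201.3)
plan([480,-330,300],201.3)
E
```

```text
pos [ 256.8 -569.3  230.5] xang -155.73 z [-8.0e-04  1.5e-03 -1.0e+00] t 0.15
shift [-0.4375  0.4275 -0.1688] len 0.635 yaw 2.97
pos [ 256.8 -569.3  230.5] xang -155.73 z [-8.0e-04  1.5e-03 -1.0e+00] t 0.15
shift [-0.3018  0.1265 -0.0693] len 0.335 yaw 2.97
```

Request:
send_rows(translation=[[-0.302, 0.127, -0.1], [-0.302, 0.127, -0.1], [-0.302, 0.127, -0.1], [-0.302, 0.127, -0.1], [-0.302, 0.127, -0.1], [-0.302, 0.127, -0.1], [-0.302, 0.127, -0.1], [-0.302, 0.127, -0.1], [-0.302, 0.127, -0.1], [-0.302, 0.127, -0.1]], yaw=[3, 3, 3, 3, 3, 3, 3, 3, 3, 3], fingers=[0, 0, 0, 0, 0, 0, 0, 0, 0, 0])

```text
clock: 1.15
position: [479.3, -329.8, 329.9]
ee_rot: [-0.184, 0.983, 0.001, -0.001]
contact_force: [0.2, -0.3, 0.6]
gripper_width: 85.3
```

```bash
python3 - <<'E'
from h import *
s=read_state();np.save("s1.npy",s,allow_pickle=True)
cv2.imwrite("pics/w1.png",get_image("wrist"))
plan([480,0,420],201.3)
E
```

```text
pos [ 479.1 -330.1  330. ] xang -158.8 z [-0.0022  0.0021 -1.    ] t 1.2
shift [-0.1201  0.3077 -0.0894] len 0.342 yaw -0.1
```

View pics/w1.png

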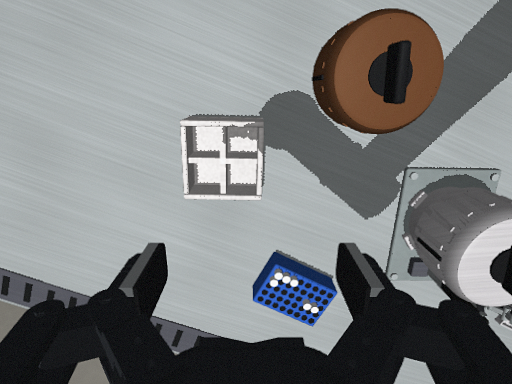

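```bash
python3 - <<'E'
from h import *
s=np.load("s1.npy",allow_pickle=True).item(); c=cam("wrist",s)
P=onz(c,[(182,123),(265,123),(263,199),(185,199)],60);print(P.round(),P.mean(0).round(),[np.linalg.norm(P[i]-P[i-1]).round() for i in range(4)])
crop(cv2.imread("pics/w1.png"),170,100,290,215,6,"w1c.png")
E
```

```text
[[ 481. -430.   60.]
 [ 440. -324.   60.]
 [ 544. -285.   60.]
 [ 586. -393.   60.]] [ 513. -358.   60.] [np.float64(112.0), np.float64(114.0), np.float64(111.0), np.float64(116.0)]
```

View pics/w1c.png

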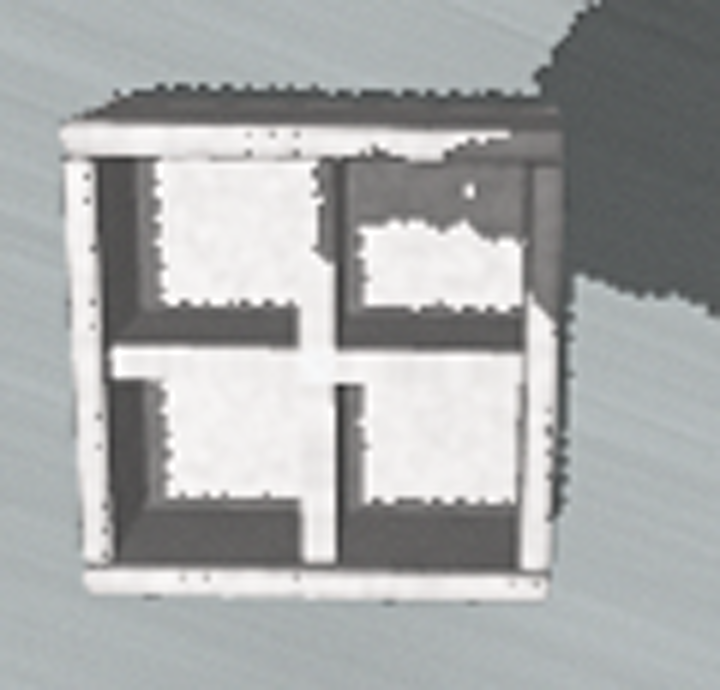

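Request:
send_rows(translation=[[-0.12, 0.308, -0.09], [-0.12, 0.308, -0.09], [-0.12, 0.308, -0.09], [-0.12, 0.308, -0.09], [-0.12, 0.308, -0.09], [-0.12, 0.308, -0.09], [-0.12, 0.308, -0.09], [-0.12, 0.308, -0.09], [-0.12, 0.308, -0.09], [-0.12, 0.308, -0.09]], yaw=[0, 0, 0, 0, 0, 0, 0, 0, 0, 0], fingers=[0, 0, 0, 0, 0, 0, 0, 0, 0, 0])

```text
clock: 2.2
position: [479.5, -1.0, 419.9]
ee_rot: [-0.183, 0.983, 0.001, -0.002]
contact_force: [0.0, -0.4, 0.5]
gripper_width: 85.4
```

```bash
python3 - <<'E'
from h import *
s=read_state();np.save("s2.npy",s,allow_pickle=True)
cv2.imwrite("pics/w2.png",get_image("wrist"))
plan([480,0,420],201.3)
E
```

```text
pos [479.5  -1.2 420. ] xang -158.94 z [-0.0036  0.0016 -1.    ] t 2.25
shift [-0.0009  0.0009 -0.    ] len 0.001 yaw -0.24
```

View pics/w2.png

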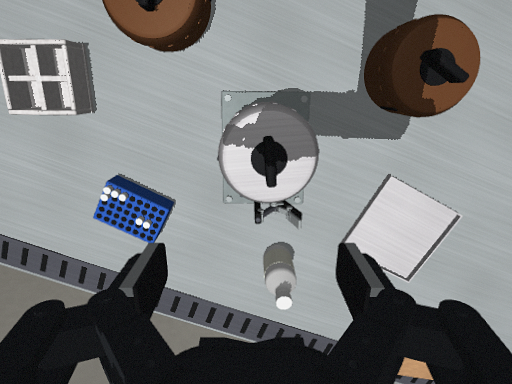

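```bash
python3 - <<'E'
from h import *
crop(cv2.imread("pics/w2.png"),210,80,330,235,5,"w2c.png")
E
```

```text
(no output)
```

View pics/w2c.png

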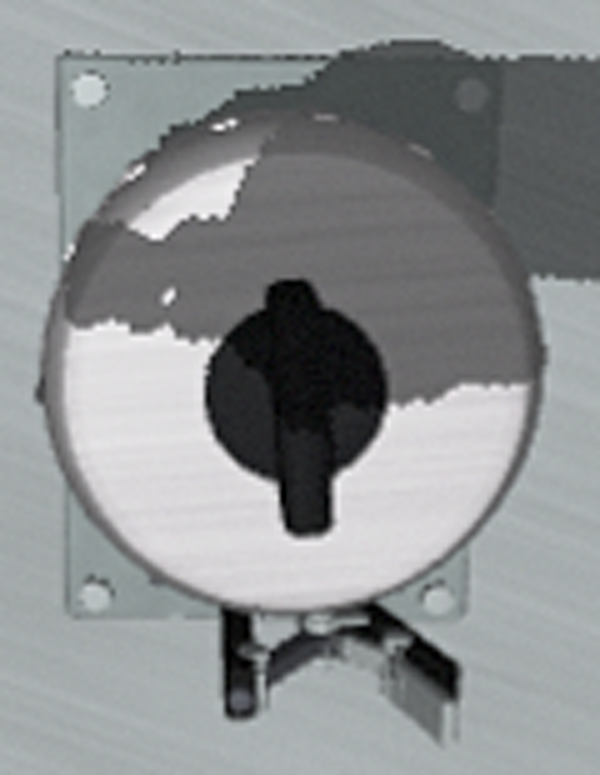

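```bash
python3 - <<'E'
from h import *
s=np.load("s2.npy",allow_pickle=True).item(); c=cam("wrist",s)
f=lambda L:[(210+x/5,80+y/5) for x,y in L]
P=onz(c,f([(58,58),(503,62),(468,617),(68,617)]),10);print("plate",P.round(1),P.mean(0).round(1),[np.linalg.norm(P[i]-P[i-1]).round(1) for i in range(4)])
for a,b in((0,3),(1,2),):
  d=P[b]-P[a];print("xang",np.degrees(np.arctan2(d[1],d[0])))
for a,b in((1,0),(2,3)):
  d=P[a]-P[b];print("yang-90",np.degrees(np.arctan2(d[1],d[0]))-90)
S=onz(c,f([(90,90),(470,94),(438,598),(95,596)]),13);print("screws",S.round(1),S.mean(0).round(1))
G=onz(c,f([(292,282),(308,536)]),185);print("grip",G.round(1),G.mean(0).round(1),np.linalg.norm(G[1]-G[0]),np.degrees(np.arctan2(*(G[1]-G[0])[1::-1])))
# lid top outer rim circle, flat-top: disc foot (205..387, 300..480)
print("disc",onz(c,f([(296,391)]),151).round(1))
# skirt silhouette left/right
print("handle",onz(c,f([(222,690),(258,690),(240,715)]),160).round(1))
E
```

```text
plate [[427.7 -75.9  10. ]
 [371.6  72.7  10. ]
 [570.3 148.3  10. ]
 [627.9  -1.3  10. ]] [499.4  36.   10. ] [np.float64(213.6), np.float64(158.8), np.float64(212.6), np.float64(160.3)]
xang 20.445295749334228
xang 20.853853957606976
yang-90 20.67003734394251
yang-90 21.047885674502496
screws [[433.8 -61.4  13. ]
 [386.1  65.7  13. ]
 [566.3 132.9  13. ]
 [614.4   5.6  13. ]] [500.1  35.7  13. ]
grip [[450.6  12.4 185. ]
 [512.2  42.1 185. ]] [481.4  27.3 185. ] 68.44326696204354 25.755129635937855
disc [[482.9  28.9 151. ]]
handle [[573.   41.4 160. ]
 [569.2  51.4 160. ]
 [578.7  49.4 160. ]]
```

```bash
python3 - <<'E'
from h import *
s=np.load("s2.npy",allow_pickle=True).item(); c=cam("wrist",s)
f=lambda L:[(210+x/5,80+y/5) for x,y in L]
o=np.array([481.5,28.5]);a=np.radians(20.9);M=np.array([[np.cos(a),np.sin(a)],[-np.sin(a),np.cos(a)]])
def st(P): return (P[:,:2]-o)@M.T
print(st(onz(c,f([(458,660),(458,700)]),160)).round(1), st(onz(c,f([(458,700),(445,740),(415,720)]),180)).round(1))
print(st(onz(c,f([(222,690),(258,690),(240,715)]),160)).round(1))
g=o+M.T@[90,13]; print(g); plan([*g,240],200.9); plan([*g,123],200.9)
E
```

```text
[[80.3 49. ]
 [93.2 49.7]] [[84.  45.9]
 [96.6 42.9]
 [90.3 34. ]]
[[ 90.1 -20.6]
 [ 90.1  -9.9]
 [ 98.3 -15.2]]
[560.9408087  72.7510781]
pos [479.5  -1.2 420. ] xang -158.94 z [-0.0036  0.0016 -1.    ] t 2.25
shift [-0.103   0.0392  0.1798] len 0.211 yaw 0.16
pos [479.5  -1.2 420. ] xang -158.94 z [-0.0036  0.0016 -1.    ] t 2.25
shift [-0.1034  0.0389  0.2968] len 0.317 yaw 0.16
```

Request:
send_rows(translation=[[-0.103, 0.039, 0.16], [-0.103, 0.039, 0.16], [-0.103, 0.039, 0.16], [-0.103, 0.039, 0.16], [-0.103, 0.039, 0.18], [-0.103, 0.039, 0.18], [-0.103, 0.039, 0.18]], yaw=[0, 0, 0, 0, 0, 0, 0], fingers=[0, 0, 0, 0, 0, 0, 0])

```text
clock: 2.95
position: [561.4, 71.1, 240.2]
ee_rot: [-0.182, 0.983, 0.001, -0.002]
contact_force: [0.9, -0.1, -0.2]
gripper_width: 85.7
```

```bash
python3 - <<'E'
from h import *
cv2.imwrite("pics/w3.png",get_image("wrist"))
plan([560.9,72.8,120],200.9)
E
```

```text
pos [561.8  71.5 241.3] xang -159.03 z [-0.0012  0.0017 -1.    ] t 3.0
shift [0.0003 0.0013 0.1213] len 0.121 yaw 0.07
```

View pics/w3.png

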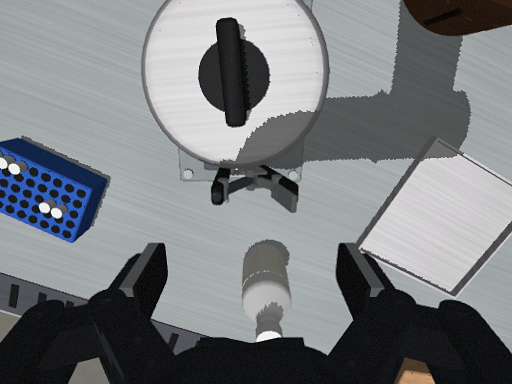

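```bash
python3 - <<'E'
from h import *
c=cam("wrist")
o=np.array([481.5,28.5]);a=np.radians(20.9);M=np.array([[np.cos(a),np.sin(a)],[-np.sin(a),np.cos(a)]])
def st(P): return (P[:,:2]-o)@M.T
crop(cv2.imread("pics/w3.png"),190,140,320,220,6,"w3c.png")
print(st(onz(c,[(211,195),(224,195),(217,206)],160)).round(1),st(read_state()["position"][None,:]))
G=onz(c,[(228,17),(236,126)],185);print(st(G).round(1),np.degrees(np.arctan2(*(G[1]-G[0])[1::-1])), st(G).mean(0))
E
```

```text
[[ 92.2 -20.5]
 [ 92.2 -10. ]
 [101.7 -16. ]] [[90.34298785 11.48938711]]
[[-30.7  -2.3]
 [ 34.2   1.7]] 24.38711627830473 [ 1.742476   -0.31374551]
```

View pics/w3c.png

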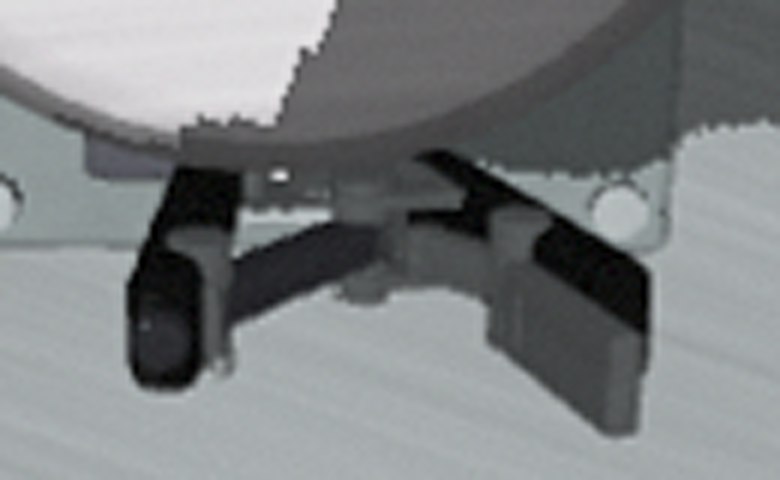

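Request:
send_rows(translation=[[0.0, 0.001, 0.03], [0.0, 0.001, 0.06], [0.0, 0.001, 0.09], [0.0, 0.001, 0.11], [0.0, 0.001, 0.12], [0.0, 0.001, 0.121]], yaw=[0, 0, 0, 0, 0, 0], fingers=[0, 0, 0, 0, 0, 0])

```text
clock: 3.6
position: [561.6, 72.3, 120.8]
ee_rot: [-0.182, 0.983, 0.001, -0.0]
contact_force: [-0.6, 0.8, 0.3]
gripper_width: 85.5
```

```bash
python3 - <<'E'
from h import *
cv2.imwrite("pics/w4.png",get_image("wrist")); im=get_image("side"); crop(im,170,120,300,230,5,"sd4.png")
print(read_state()["contact_force"],read_state()["gripper_width"],read_state()["position"])
E
```

```text
[ 0.12542484  0.76951019 -0.16490061] 85.0019065335482 [562.40842666  72.69038859 122.03787361]
```

View pics/w4.png

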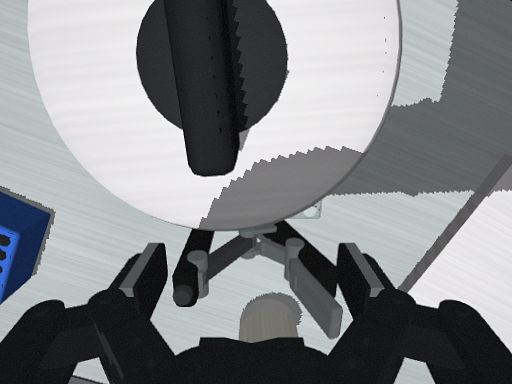

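View pics/sd4.png

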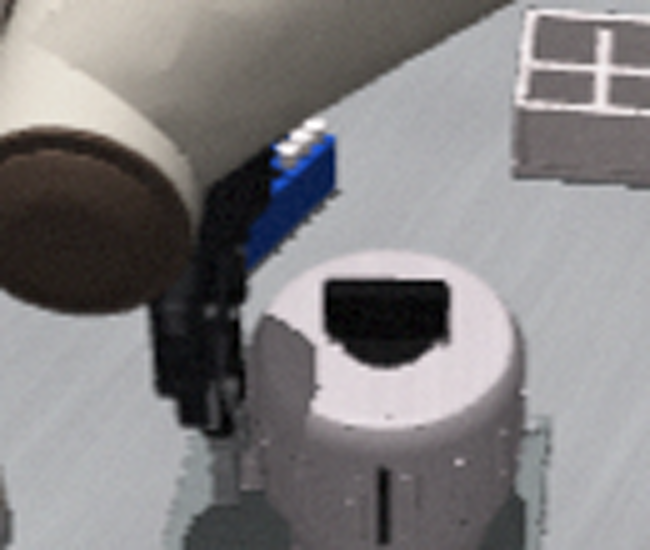

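Request:
send_rows(translation=[[0, 0, 0], [0, 0, 0], [0, -0.002, 0], [0, -0.003, 0], [0, -0.005, 0], [0, -0.005, 0]], yaw=[0, 0, 0, 0, 0, 0], fingers=[40, 60, 70, 80, 90, 90])

```text
clock: 4.3
position: [566.0, 67.5, 124.5]
ee_rot: [-0.182, 0.983, 0.001, 0.004]
contact_force: [1.9, -3.7, 4.9]
gripper_width: 55.2
```

Request:
send_rows(translation=[[0, -0.001, 0.002], [0, -0.002, 0.002], [0, -0.003, 0.002], [0, -0.004, 0.002], [0, -0.0045, 0.002], [0, -0.0045, 0.002]], yaw=[0, 0, 0, 0, 0, 0], fingers=[98, 106, 114, 122, 128, 132])

```text
clock: 4.9
position: [568.8, 62.3, 124.5]
ee_rot: [-0.182, 0.983, 0.0, 0.005]
contact_force: [1.2, -8.6, 10.1]
gripper_width: 42.6
```

Request:
send_rows(translation=[[0, 0, 0], [0, 0, 0], [0, 0, 0]], yaw=[0, 0, 0], fingers=[140, 145, 145])

```text
clock: 5.2
position: [568.9, 62.2, 124.6]
ee_rot: [-0.181, 0.983, 0.0, 0.005]
contact_force: [0.9, -5.4, 3.0]
gripper_width: 42.5
```

Request:
send_rows(translation=[[0, 0, 0], [0, 0, 0], [0, 0, 0], [0, 0, 0], [0, 0, 0], [0, 0, 0], [0, 0, -0.03], [0, 0, -0.06], [0, 0, -0.11], [0, 0, -0.16], [0, 0, -0.2], [0, 0, -0.2]], yaw=[0, 0, 0, 0, 0, 0, 0, 0, 0, 0, 0, 0], fingers=[100, 50, 0, 0, 0, 0, 0, 0, 0, 0, 0, 0])

```text
clock: 6.4
position: [569.5, 61.9, 332.3]
ee_rot: [-0.182, 0.983, 0.0, 0.012]
contact_force: [0.8, -0.5, 0.0]
gripper_width: 85.3
```

```bash
python3 - <<'E'
from h import *
s=read_state();c=cam("wrist",s);im=get_image("wrist");cv2.imwrite("pics/w5.png",im);np.save("s5.npy",s,allow_pickle=True)
plan([482,28,280],205)
print(s["contact_force"])
E
```

```text
pos [568.1  62.  328.3] xang -159.09 z [ 0.0171  0.005  -0.9998] t 6.45
shift [ 0.0934 -0.001   0.0467] len 0.104 yaw -4.09
[ 0.84106987 -0.46796756  0.0377245 ]
```

View pics/w5.png

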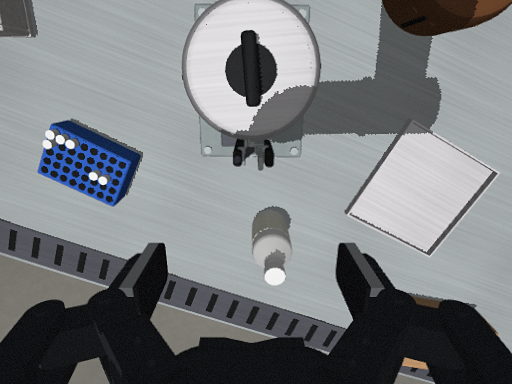

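```bash
python3 - <<'E'
from h import *
s=np.load("s5.npy",allow_pickle=True).item();c=cam("wrist",s)
print(s["position"])
im=cv2.imread("pics/w5.png");crop(im,175,0,325,175,4,"w5c.png")
E
```

```text
[569.54257541  61.87177447 332.26225231]
```

View pics/w5c.png

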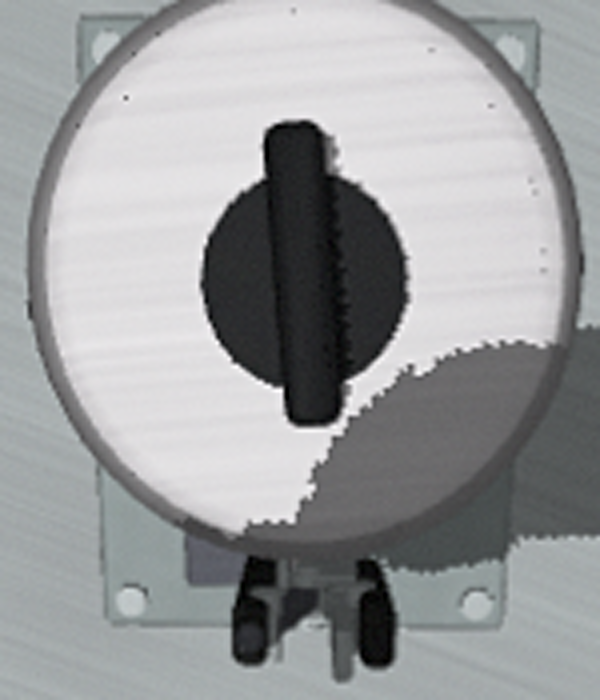

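Request:
send_rows(translation=[[0.046, -0.001, 0.0], [0.07, -0.001, 0.0], [0.07, -0.001, 0.0], [0.07, -0.001, 0.0]], yaw=[-4, -4, -4, -4], fingers=[0, 0, 0, 0])

```text
clock: 6.85
position: [502.6, 35.9, 326.5]
ee_rot: [-0.216, 0.976, 0.001, 0.008]
contact_force: [0.5, -0.9, -0.5]
gripper_width: 85.2
```

```bash
python3 - <<'E'
from h import *
s=read_state();c=cam("wrist",s);im=get_image("wrist");cv2.imwrite("pics/w6.png",im);np.save("s6.npy",s,allow_pickle=True)
plan([482,28,280],205)
E
```

```text
pos [503.1  36.2 326.4] xang -155.1 z [ 0.016   0.0048 -0.9999] t 6.9
shift [0.0233 0.0016 0.046 ] len 0.052 yaw -0.1
```

View pics/w6.png

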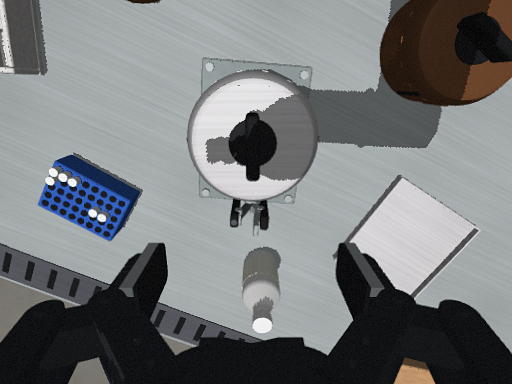

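```bash
python3 - <<'E'
from h import *
crop(cv2.imread("pics/w6.png"),220,100,290,190,8,"w6c.png")
s=np.load("s5.npy",allow_pickle=True).item();c=cam("wrist",s)
G=onz(c,[(175+295/4,122/4),(175+312/4,427/4)],185);print(G.round(1),G.mean(0),np.linalg.norm(G[1]-G[0]),np.degrees(np.arctan2(*(G[1]-G[0])[1::-1])))
E
```

```text
[[453.9  15.  185. ]
 [513.2  41.8 185. ]] [483.55496017  28.40910206 185.        ] 65.0963704918837 24.357117252240098
```

View pics/w6c.png

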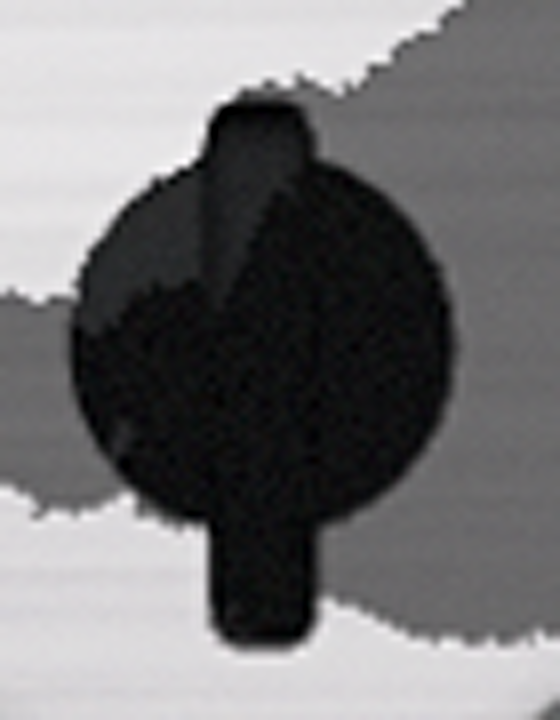

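```bash
python3 - <<'E'
from h import *
s=np.load("s6.npy",allow_pickle=True).item();c=cam("wrist",s)
G=onz(c,[(252.4,112.5),(253,181)],185);print(G.round(1),G.mean(0),np.linalg.norm(G[1]-G[0]),np.degrees(np.arctan2(*(G[1]-G[0])[1::-1])))
plan([483,28.3,157],204.5)
E
```

```text
[[451.3  13.2 185. ]
 [512.1  42.3 185. ]] [481.67818222  27.74500239 185.        ] 67.32258325811593 25.52973263522225
pos [503.1  36.2 326.4] xang -155.1 z [ 0.016   0.0048 -0.9999] t 6.9
shift [0.0243 0.0017 0.169 ] len 0.171 yaw 0.4
```

Request:
send_rows(translation=[[0.02, 0.0015, 0.03], [0.0245, 0.0015, 0.07], [0.0245, 0.0015, 0.11], [0.0245, 0.0015, 0.14], [0.0245, 0.0015, 0.16], [0.0245, 0.0015, 0.168], [0.0245, 0.0015, 0.168], [0.0245, 0.0015, 0.168]], yaw=[0, 0, 0, 0, 0, 0, 0, 0], fingers=[0, 0, 0, 0, 0, 60, 60, 60])

```text
clock: 7.7
position: [484.0, 28.3, 158.6]
ee_rot: [-0.216, 0.976, 0.0, 0.009]
contact_force: [-0.5, 1.4, 0.6]
gripper_width: 65.3
```

Request:
send_rows(translation=[[0, 0, 0], [0, 0, 0], [0, 0, 0], [0, 0, 0], [0, 0, 0], [0, 0, 0]], yaw=[0, 0, 0, 0, 0, 0], fingers=[120, 160, 200, 230, 230, 230])

```text
clock: 8.3
position: [484.3, 28.4, 159.4]
ee_rot: [-0.216, 0.976, 0.0, 0.01]
contact_force: [-0.6, -0.1, 5.9]
gripper_width: 12.9
```

```bash
python3 - <<'E'
from h import *
s=read_state();plan([483,28.3,157],204.5)
print(s["contact_force"],s["wrist_torque"])
E
```

```text
pos [484.3  28.4 159.4] xang -155.07 z [ 0.0185  0.0051 -0.9998] t 8.3
shift [0.0013 0.0005 0.0023] len 0.003 yaw 0.43
[-0.63083203 -0.12158019  5.8576633 ] [ 0.14483067  0.39680526 -0.02062333]
```

Request:
send_rows(translation=[[0, 0, -0.001], [0, 0, -0.001], [0, 0, -0.001], [0, 0, -0.001], [0, 0, -0.001], [0, 0, -0.001], [0, 0, -0.001], [0, 0, -0.001]], yaw=[-3, -7, -11, -15, -19, -22, -24, -24], fingers=[230, 230, 230, 230, 230, 230, 230, 230])

```text
clock: 9.1
position: [483.2, 28.1, 159.5]
ee_rot: [-0.414, 0.91, -0.001, 0.008]
contact_force: [-0.5, -0.2, -0.0]
gripper_width: 12.9
```

```bash
python3 - <<'E'
from h import *
s=read_state();plan([483,28.3,157],232.5)
print(s["contact_force"],s["wrist_torque"],s["gripper_width"])
E
```

```text
pos [483.2  28.1 159.5] xang -131.13 z [ 0.0158  0.0049 -0.9999] t 9.1
shift [0.     0.0003 0.0025] len 0.003 yaw -3.63
[-0.52864847 -0.22072359 -0.04052965] [0.33119017 0.5622564  0.02475341] 12.920705593981982
```

Request:
send_rows(translation=[[0, 0, 0], [0, 0, 0], [0, 0, 0], [0, 0, 0], [0, 0, 0], [0, 0, 0], [0, 0, 0], [0, 0, 0], [0, 0, 0], [0, 0, 0], [0, 0, 0], [0, 0, 0]], yaw=[-1, -2, -3, -4, -4, -4, -4, -4, -4, -4, -4, -4], fingers=[230, 230, 230, 230, 230, 230, 230, 230, 230, 230, 230, 230])

```text
clock: 10.3
position: [483.5, 28.3, 159.5]
ee_rot: [-0.445, 0.895, -0.001, 0.009]
contact_force: [2.4, 2.8, -3.5]
gripper_width: 12.9
```

```bash
python3 - <<'E'
from h import *
s=read_state();plan([483,28.3,157],232.5)
print(s["contact_force"],s["wrist_torque"],s["gripper_width"])
im=get_image("scene");crop(im,210,100,330,245,4,"sc7.png")
im=get_image("side");crop(im,150,100,300,250,4,"sd7.png")
E
```

```text
pos [483.5  28.3 159.5] xang -127.12 z [ 0.0165  0.0052 -0.9999] t 10.3
shift [0.0003 0.0004 0.0025] len 0.003 yaw 0.38
[ 2.35947726  2.76605431 -3.53293055] [ 1.41475021 -0.60476342 -0.55064041] 12.920791890822581
```

View pics/sc7.png

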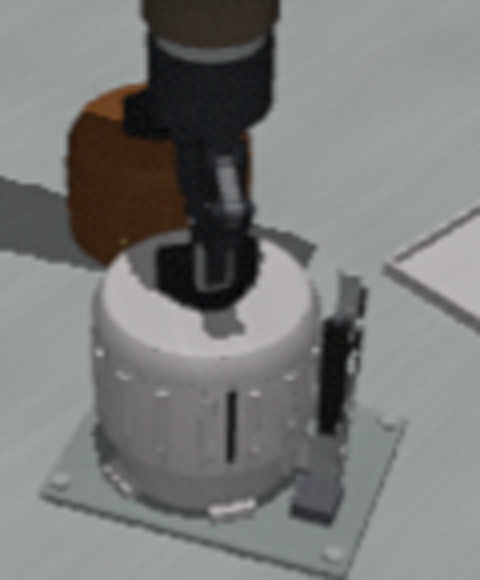

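View pics/sd7.png

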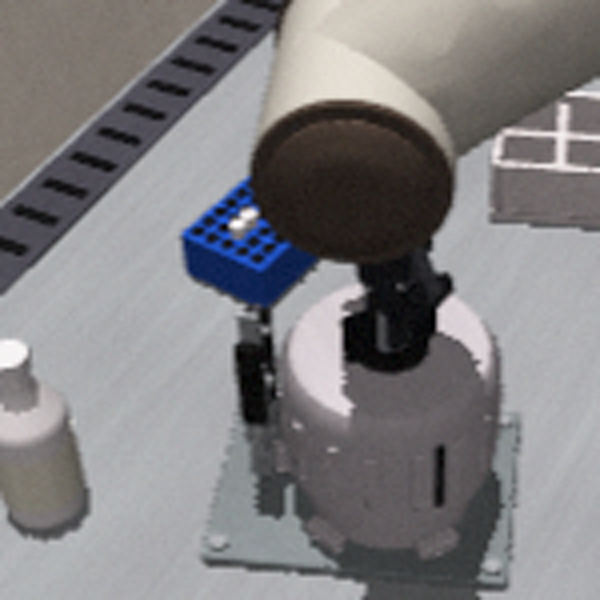

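Request:
send_rows(translation=[[0, 0, 0], [0, 0, 0], [0, 0, 0], [0, 0, 0], [0, 0, 0], [0, 0, 0], [0, 0, 0.002], [0, 0, 0.004], [0, 0, 0.006], [0, 0, 0.008], [0, 0, 0.008]], yaw=[1, 1, 1, 1, 1, 1, 1, 1, 1, 1, 1], fingers=[230, 230, 230, 230, 230, 230, 230, 230, 230, 230, 230])

```text
clock: 11.5
position: [483.5, 28.0, 152.8]
ee_rot: [-0.438, 0.899, -0.002, 0.008]
contact_force: [-2.0, 2.7, 8.6]
gripper_width: 12.7
```

```bash
python3 - <<'E'
from h import *
s=read_state();plan([483,28.3,157],232.5)
print(s["contact_force"],s["wrist_torque"],s["gripper_width"])
E
```

```text
pos [483.5  28.  152.8] xang -128.08 z [ 0.0166  0.0044 -0.9999] t 11.5
shift [ 0.0001  0.0005 -0.0042] len 0.004 yaw -0.58
[-1.9925339   2.68119035  8.61436353] [1.06074447 1.04280567 0.03482275] 12.679221161967774
```

Request:
send_rows(translation=[[0, 0, 0.002], [0, 0, 0.0025], [0, 0, 0.0025], [0, 0, 0.0025], [0, 0, 0.0025], [0, 0, 0.0025]], yaw=[0, 0, -2, -5, -8, -10], fingers=[230, 230, 230, 230, 230, 230])

```text
clock: 12.1
position: [484.5, 28.0, 152.3]
ee_rot: [-0.515, 0.857, -0.003, 0.009]
contact_force: [-0.2, 1.6, 8.2]
gripper_width: 13.0
```

```bash
python3 - <<'E'
from h import *
s=read_state();plan([483,28.3,157],262)
print(s["contact_force"],s["wrist_torque"],s["gripper_width"])
E
```

```text
pos [484.5  28.  152.3] xang -117.97 z [ 0.0192  0.0043 -0.9998] t 12.1
shift [ 0.0004  0.0014 -0.0047] len 0.005 yaw -19.97
[-0.17109402  1.57750409  8.24824012] [ 1.11836436  0.73112832 -0.11778564] 13.032354650466875
```

Request:
send_rows(translation=[[0, 0, 0.0015], [0, 0, 0.0015], [0, 0, 0.0015], [0, 0, 0.0015], [0, 0, 0.0015], [0, 0, 0.0015], [0, 0, 0.0015], [0, 0, 0.0015]], yaw=[-3, -6, -10, -14, -18, -21, -22, -22], fingers=[230, 230, 230, 230, 230, 230, 230, 230])

```text
clock: 12.9
position: [483.8, 27.7, 152.1]
ee_rot: [-0.669, 0.743, -0.005, 0.008]
contact_force: [-2.7, 2.1, 8.8]
gripper_width: 13.0
```

```bash
python3 - <<'E'
from h import *
s=read_state();plan([483,28.3,157],262)
print(s["contact_force"],s["wrist_torque"],s["gripper_width"],s["joints"])
im=get_image("scene");crop(im,210,100,330,245,4,"sc8.png")
E
```

```text
pos [483.8  27.7 152.1] xang -95.97 z [ 0.0176  0.0034 -0.9998] t 12.9
shift [-0.0006  0.0008 -0.0049] len 0.005 yaw 2.03
[-2.69598309  2.05891374  8.76780612] [1.32131867 1.55952228 0.0172227 ] 12.963759700821651 [ 0.39552757  0.21715394 -0.45629583  0.00472373 -0.87975927 -0.50268036]
```

View pics/sc8.png

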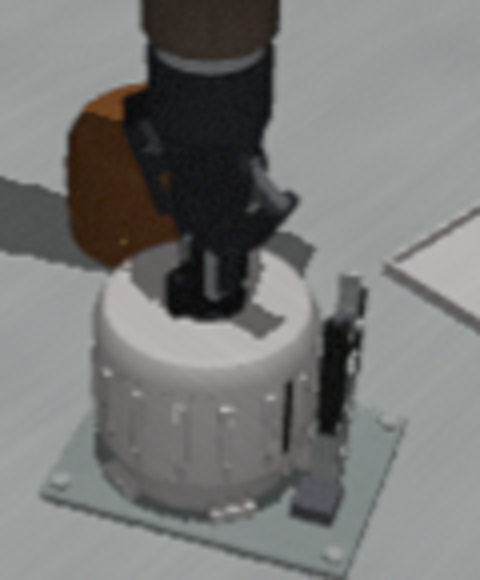

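```bash
python3 - <<'E'
from h import *
plan([483.5,28,182]); plan([483.5,28,310])
E
```

```text
pos [483.8  27.7 152.1] xang -95.98 z [ 0.0176  0.0034 -0.9998] t 12.95
shift [-0.0005 -0.0002 -0.0299] len 0.03 yaw 0
pos [483.8  27.7 152.1] xang -95.98 z [ 0.0176  0.0034 -0.9998] t 12.95
shift [-0.0011 -0.0024 -0.1579] len 0.158 yaw 0
```

Request:
send_rows(translation=[[0, 0, -0.005], [0, 0, -0.01], [0, 0, -0.015], [0, 0, -0.02], [0, 0, -0.025], [0, 0, -0.03], [0, 0, -0.03]], yaw=[0, 0, 0, 0, 0, 0, 0], fingers=[230, 230, 230, 230, 230, 230, 230])

```text
clock: 13.65
position: [482.8, 27.2, 182.2]
ee_rot: [-0.669, 0.743, -0.004, 0.007]
contact_force: [-1.2, -0.7, -3.8]
gripper_width: 12.9
```

```bash
python3 - <<'E'
from h import *
s=read_state();plan([483.5,28,315])
print(s["contact_force"],s["wrist_torque"],s["gripper_width"])
im=get_image("scene");crop(im,210,100,330,245,4,"sc9.png")
E
```

```text
pos [482.8  27.2 182.2] xang -95.98 z [ 0.0163  0.0027 -0.9999] t 13.65
shift [-0.0014 -0.0028 -0.1327] len 0.133 yaw 0
[-1.24898925 -0.73713509 -3.83641371] [ 0.02419685  0.5058981  -0.00172549] 12.870224783244069
```

View pics/sc9.png

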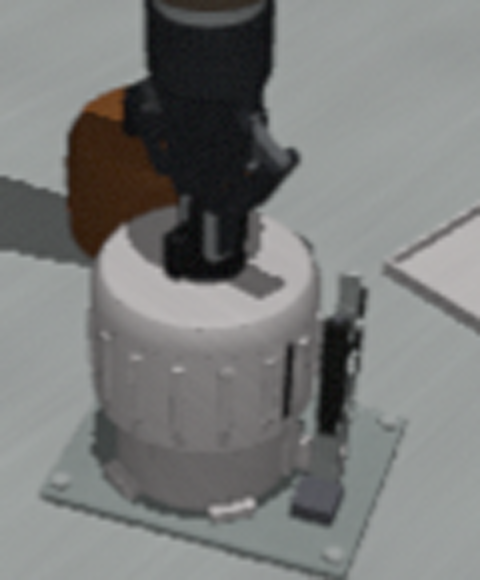

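Request:
send_rows(translation=[[0, 0, -0.03], [0, -0.001, -0.06], [-0.001, -0.002, -0.09], [-0.001, -0.003, -0.12], [-0.001, -0.003, -0.133], [-0.001, -0.003, -0.133]], yaw=[0, 0, 0, 0, 0, 0], fingers=[230, 230, 230, 230, 230, 230])

```text
clock: 14.3
position: [484.8, 27.7, 317.0]
ee_rot: [-0.669, 0.743, -0.006, 0.009]
contact_force: [1.3, 0.2, -3.2]
gripper_width: 13.0
```

```bash
python3 - <<'E'
from h import *
s=np.load("s2.npy",allow_pickle=True).item(); c=cam("wrist",s)
crop(cv2.imread("pics/w2.png"),330,160,475,290,5,"w2t.png")
im=get_image("scene");cv2.imwrite("pics/sc10.png",im);crop(im,280,130,400,200,6,"sc10c.png");im=get_image("side");cv2.imwrite("pics/sd10.png",im);crop(im,95,250,220,360,6,"sd10c.png")
plan([555,358,310])
E
```

```text
pos [483.2  27.5 313.9] xang -96.0 z [ 0.0148  0.0029 -0.9999] t 14.4
shift [-0.3362 -0.0368  0.0059] len 0.338 yaw 0
```

View pics/sc10.png

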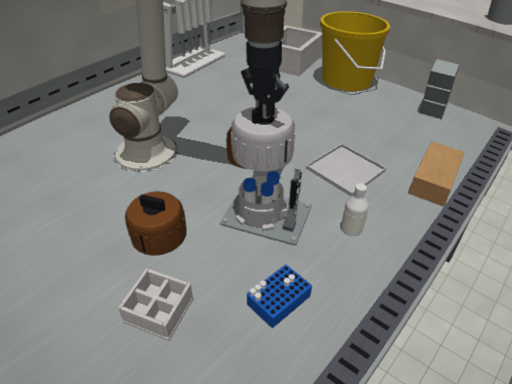

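View pics/sd10.png

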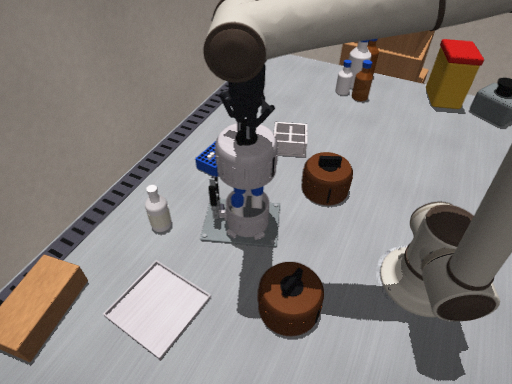

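View pics/sd10c.png

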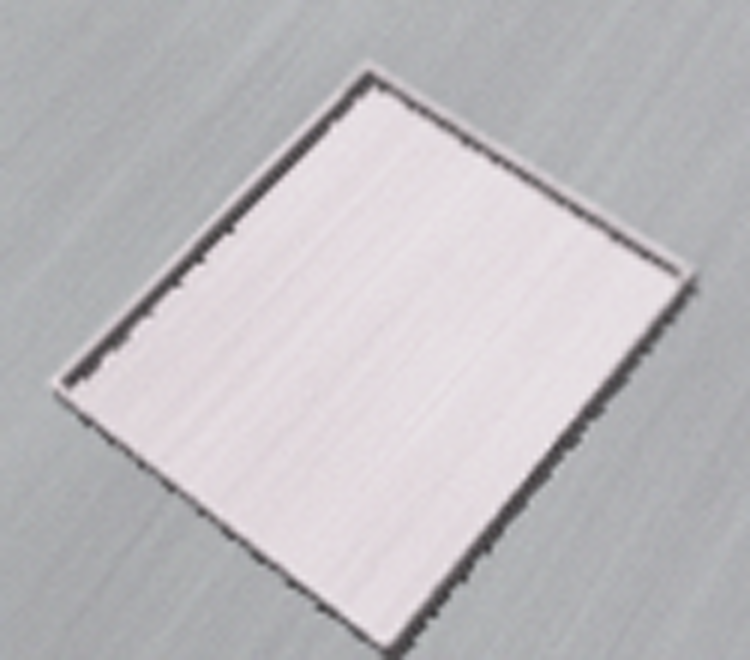

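View pics/sc10c.png

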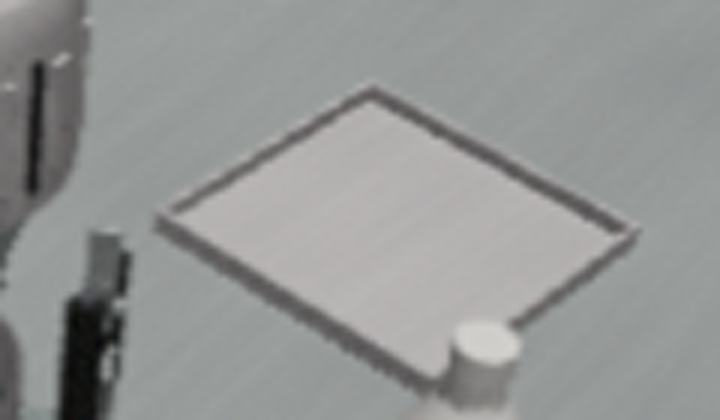

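View pics/w2t.png

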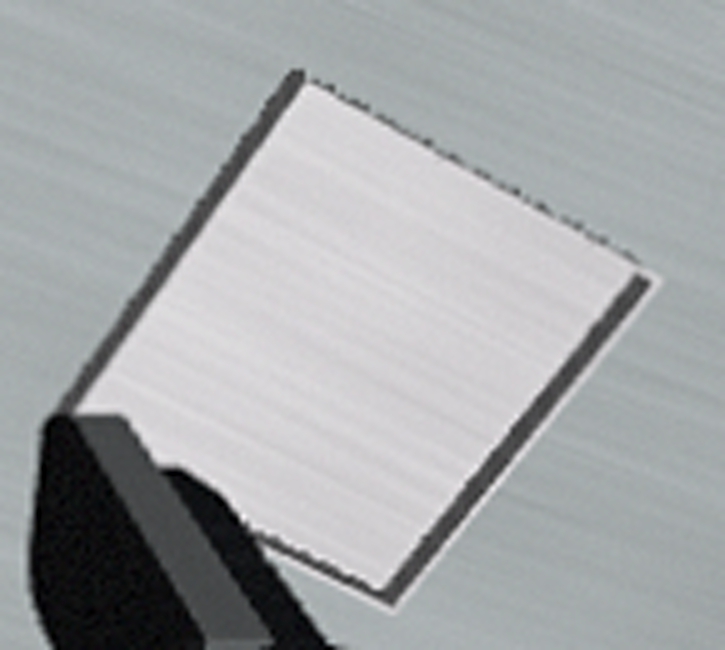

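```bash
python3 - <<'E'
from h import *
d=cam("side");c=cam("scene")
f=lambda L:[(95+x/6,250+y/6) for x,y in L]
P=onz(d,f([(370,65),(695,270),(393,650),(55,385)]),14);print(P.round(1),P.mean(0))
Q=onz(c,[(280+x/6,130+y/6) for x,y in [(372,87),(640,230),(157,215)]],14);print(Q.round(1),(Q[1]+Q[2])/2)
s=np.load("s2.npy",allow_pickle=True).item(); w=cam("wrist",s)
W=onz(w,[(330+x/5,160+y/5) for x,y in [(303,72),(660,275),(392,607)]],14);print(W.round(1),(W[0]+W[2])/2)
plan([556,358,313])
E
```

```text
[[631.6 262.   14. ]
 [453.2 282.2  14. ]
 [472.9 461.8  14. ]
 [652.8 440.   14. ]] [552.61244882 361.52207584  14.        ]
[[481.3 453.4  14. ]
 [659.  435.3  14. ]
 [458.7 275.   14. ]] [558.8365146  355.14488475  14.        ]
[[453.7 279.6  14. ]
 [476.2 460.9  14. ]
 [654.9 439.7  14. ]] [554.33699515 359.67477414  14.        ]
pos [483.2  27.5 313.9] xang -96.0 z [ 0.0148  0.0029 -0.9999] t 14.4
shift [-0.3363 -0.0378  0.0029] len 0.338 yaw 0
```

Request:
send_rows(translation=[[-0.04, -0.0, 0.0], [-0.08, -0.005, 0.0], [-0.12, -0.01, 0.0], [-0.16, -0.015, 0.0], [-0.2, -0.02, 0.0], [-0.24, -0.025, 0.0], [-0.28, -0.03, 0.0], [-0.31, -0.033, 0.0], [-0.33, -0.036, 0.0], [-0.337, -0.036, 0.0], [-0.337, -0.036, 0.0], [-0.337, -0.036, 0.0]], yaw=[0, 0, 0, 0, 0, 0, 0, 0, 0, 0, 0, 0], fingers=[230, 230, 230, 230, 230, 230, 230, 230, 230, 230, 230, 230])

```text
clock: 15.6
position: [553.9, 358.0, 314.9]
ee_rot: [-0.669, 0.743, -0.004, 0.005]
contact_force: [-0.3, -0.3, -2.5]
gripper_width: 12.8
```

```bash
python3 - <<'E'
from h import *
plan([554.5,359.5,118])
im=get_image("side");cv2.imwrite("pics/sd11.png",im);im=get_image("scene");cv2.imwrite("pics/sc11.png",im)
E
```

```text
pos [553.9 358.  314.9] xang -96.02 z [ 0.0132  0.0012 -0.9999] t 15.6
shift [-0.0011  0.0021  0.1969] len 0.197 yaw 0
```

View pics/sd11.png

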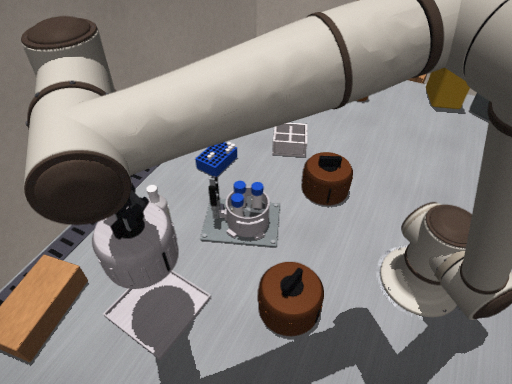

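View pics/sc11.png

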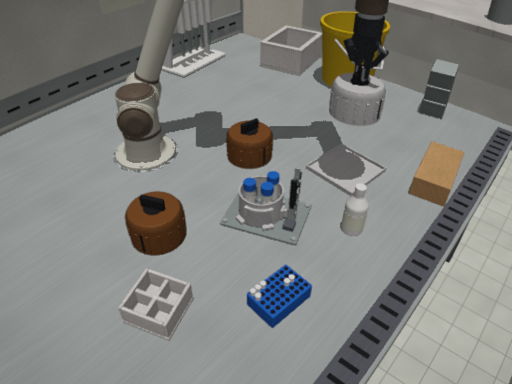

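Request:
send_rows(translation=[[0, 0.0, 0.035], [0, 0.001, 0.07], [0, 0.001, 0.105], [-0.001, 0.002, 0.14], [-0.001, 0.002, 0.165], [-0.001, 0.002, 0.18], [-0.001, 0.002, 0.19], [-0.001, 0.002, 0.198], [-0.001, 0.002, 0.202], [-0.001, 0.002, 0.204], [-0.001, 0.002, 0.204]], yaw=[0, 0, 0, 0, 0, 0, 0, 0, 0, 0, 0], fingers=[230, 230, 230, 230, 230, 230, 230, 230, 230, 230, 230])

```text
clock: 16.8
position: [555.4, 359.6, 112.6]
ee_rot: [-0.669, 0.743, -0.004, 0.007]
contact_force: [-0.2, -0.3, -3.5]
gripper_width: 12.9
```

Request:
send_rows(translation=[[0, 0.0, 0.002], [0, 0.0, 0.004], [0, 0.0, 0.005], [0, 0.0, 0.006], [0, 0.0, 0.006]], yaw=[0, 0, 0, 0, 0], fingers=[230, 230, 230, 230, 230])

```text
clock: 17.3
position: [556.4, 359.8, 108.8]
ee_rot: [-0.669, 0.743, -0.004, 0.008]
contact_force: [-0.3, -1.9, 5.2]
gripper_width: 12.7
```

Request:
send_rows(translation=[[0, 0, 0], [0, 0, 0], [0, 0, 0], [0, 0, 0], [0, 0, 0], [0, 0, 0], [0, 0, -0.03], [0, 0, -0.07], [0, 0, -0.11], [0, 0, -0.16], [0, 0, -0.2], [0, 0, -0.2]], yaw=[0, 0, 0, 0, 0, 0, 0, 0, 0, 0, 0, 0], fingers=[180, 120, 100, 100, 100, 100, 100, 100, 100, 100, 100, 100])

```text
clock: 18.5
position: [555.1, 360.2, 317.2]
ee_rot: [-0.669, 0.743, -0.005, 0.015]
contact_force: [-0.7, -0.2, 0.4]
gripper_width: 51.9
```

```bash
python3 - <<'E'
from h import *
plan([482,0,420],200.9)
im=get_image("side");cv2.imwrite("pics/sd12.png",im);im=get_image("scene");cv2.imwrite("pics/sc12.png",im)
print(read_state()["gripper_width"],read_state()["joints"])
E
```

```text
pos [555.1 360.2 317.2] xang -95.98 z [ 0.0297  0.013  -0.9995] t 18.5
shift [ 0.3642  0.0321 -0.1096] len 0.382 yaw 63.12
51.99203471551904 [ 0.82552899  0.3968247   0.21668931  0.00981478 -1.37299246 -0.93244132]
```

View pics/sd12.png

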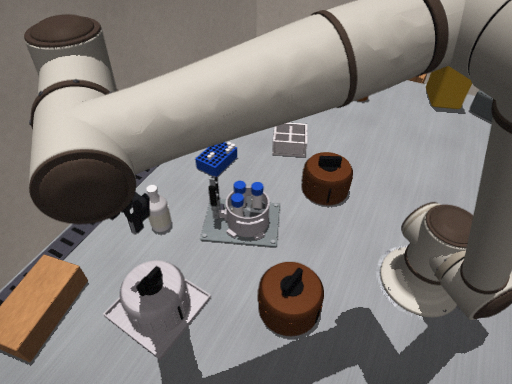

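View pics/sc12.png

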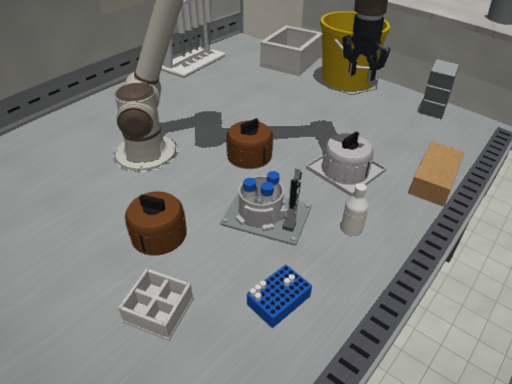

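```bash
python3 - <<'E'
from h import *
plan([470,5,400],245.9)
E
```

```text
pos [552.8 359.2 309.9] xang -96.02 z [ 0.0191  0.0065 -0.9998] t 18.6
shift [ 0.3601  0.0435 -0.0939] len 0.375 yaw 18.08
```

Request:
send_rows(translation=[[0.036, 0.004, -0.01], [0.08, 0.01, -0.03], [0.12, 0.015, -0.05], [0.16, 0.02, -0.07], [0.2, 0.025, -0.08], [0.24, 0.03, -0.09], [0.28, 0.034, -0.094], [0.32, 0.039, -0.094], [0.35, 0.042, -0.094], [0.36, 0.0435, -0.094], [0.36, 0.0435, -0.094], [0.36, 0.0435, -0.094]], yaw=[3, 6, 9, 12, 15, 18, 18, 18, 18, 18, 18, 18], fingers=[100, 100, 100, 100, 100, 100, 100, 100, 100, 100, 100, 100])

```text
clock: 19.8
position: [470.1, 5.7, 399.1]
ee_rot: [-0.544, 0.839, -0.002, 0.009]
contact_force: [0.0, -0.5, 0.2]
gripper_width: 52.0
```

```bash
python3 - <<'E'
from h import *
s=read_state();np.save("s13.npy",s,allow_pickle=True)
im=get_image("wrist");cv2.imwrite("pics/w13.png",im)
plan([470,5,400],245.9)
E
```

```text
pos [470.3   6.  399.2] xang -113.97 z [ 0.0176  0.0063 -0.9998] t 19.85
shift [ 0.001  -0.0001 -0.0008] len 0.001 yaw 0.13
```

View pics/w13.png

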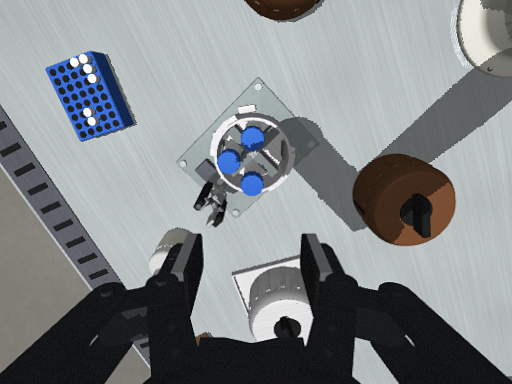

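```bash
cat >> h.py <<'E'
o_st=np.array([481.5,28.5]);a_st=np.radians(20.9);M_st=np.array([[np.cos(a_st),np.sin(a_st)],[-np.sin(a_st),np.cos(a_st)]])
def st(P): return (np.atleast_2d(P)[:,:2]-o_st)@M_st.T
def blues(im,lo=150):
    h=cv2.cvtColor(im,cv2.COLOR_BGR2HSV);m=cv2.inRange(h,(100,140,80),(125,255,255))
    cs=cv2.findContours(m,cv2.RETR_EXTERNAL,cv2.CHAIN_APPROX_NONE)[0]
    return [(cv2.contourArea(c),cv2.moments(c),cv2.minEnclosingCircle(c)) for c in cs if cv2.contourArea(c)>lo]
E
python3 - <<'E'
from h import *
s=np.load("s13.npy",allow_pickle=True).item();c=cam("wrist",s);im=cv2.imread("pics/w13.png")
for A,m,e in blues(im):
    u=(m["m10"]/m["m00"],m["m01"]/m["m00"]);P=onz(c,[u],126)[0];print(A,np.round(u,1),np.round(e[1],1),P.round(1),st(P).round(1))
crop(im,160,70,330,230,4,"w13c.png")
E
```

```text
396.0 [251.5 183.3] 12.3 [496.5  56.7 126. ] [[24.1 21. ]]
405.5 [228.3 161.1] 12.4 [513.3  12.3 126. ] [[ 24.  -26.5]]
425.0 [252.1 138. ] 12.3 [468.5  -4.3 126. ] [[-23.8 -26. ]]
3353.0 [ 85.3 100.5] 48.6 [ 656.1 -144.1  126. ] [[ 101.5 -223.5]]
```

View pics/w13c.png

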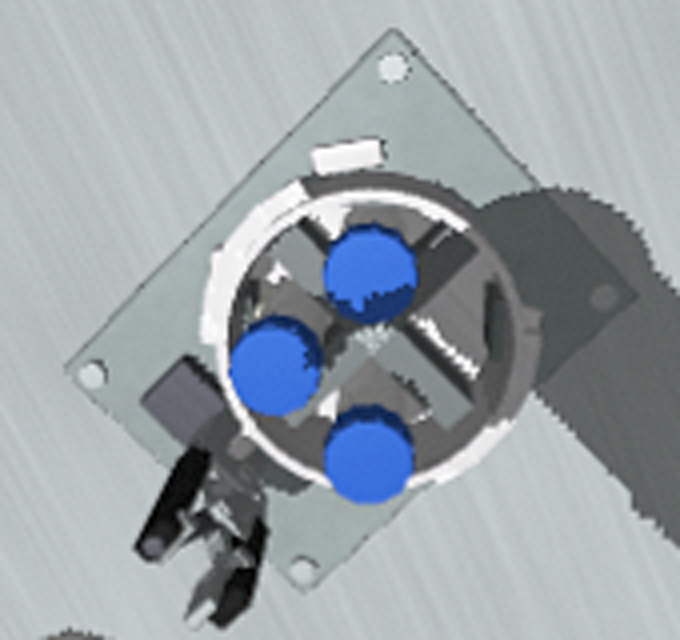

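```bash
cat >> h.py <<'E'
def w(x,y): return o_st+M_st.T@np.array([x,y],float)
TA=w(24,22.5);TB=w(24,-25.5);TC=w(-24,-25.5)
E
python3 - <<'E'
from h import *
print(TA,TB,TC)
plan([*TC,200],245.9);plan([*TC,105],245.9)
E
```

```text
[495.8943024   58.08131266] [513.01772637  13.23949789] [468.1759116   -3.88392608]
pos [470.3   6.  399.2] xang -113.97 z [ 0.0176  0.0063 -0.9998] t 19.85
shift [0.0124 0.0006 0.1991] len 0.199 yaw 0.13
pos [470.3   6.  399.2] xang -113.97 z [ 0.0176  0.0063 -0.9998] t 19.85
shift [0.0137 0.0019 0.2941] len 0.294 yaw 0.13
```

Request:
send_rows(translation=[[0.012, 0.0, 0.04], [0.0125, 0.0, 0.08], [0.0125, 0.0, 0.12], [0.0125, 0.001, 0.16], [0.0125, 0.001, 0.2], [0.013, 0.001, 0.23], [0.013, 0.0015, 0.26], [0.0137, 0.002, 0.28], [0.0137, 0.002, 0.29], [0.0137, 0.002, 0.292], [0.0137, 0.002, 0.292]], yaw=[0, 0, 0, 0, 0, 0, 0, 0, 0, 0, 0], fingers=[100, 100, 100, 100, 100, 100, 100, 100, 100, 100, 100])

```text
clock: 20.95
position: [468.7, -3.3, 107.4]
ee_rot: [-0.545, 0.838, -0.002, 0.009]
contact_force: [0.1, 0.5, 1.0]
gripper_width: 51.7
```

```bash
python3 - <<'E'
from h import *
s=read_state();im=get_image("wrist");cv2.imwrite("pics/w14.png",im)
plan([*TC,105],245.9);print(s["contact_force"])
E
```

```text
pos [468.9  -3.3 107.9] xang -113.92 z [ 0.0193  0.0066 -0.9998] t 21.0
shift [0.0008 0.0005 0.0029] len 0.003 yaw 0.18
[0.06707736 0.53770382 0.96871305]
```

View pics/w14.png

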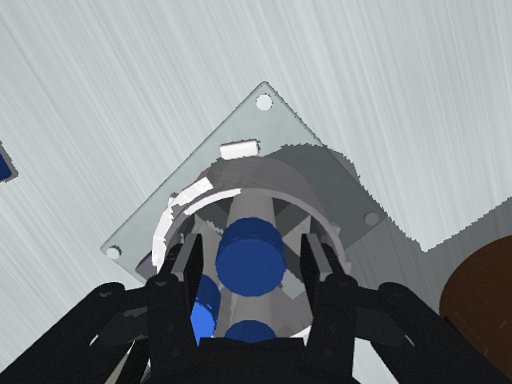

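```bash
python3 - <<'E'
from h import *
c=cam("wrist");im=cv2.imread("pics/w14.png");crop(im,180,190,330,350,4,"w14c.png")
print(onz(c,[(252,257)],131),onz(c,[(252,229)],107)) 
E
```

```text
[[466.16485258  -8.66433713 131.        ]] [[465.57612723 -10.70335897 107.        ]]
```

View pics/w14c.png

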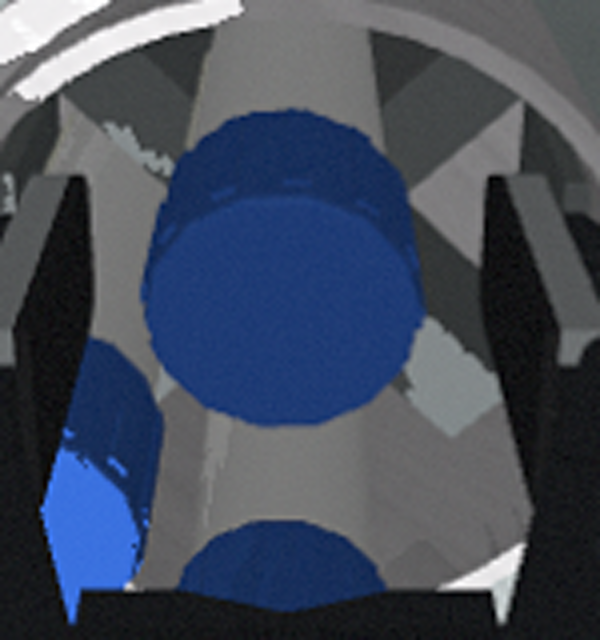

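```bash
python3 - <<'E'
from h import *
c=cam("wrist")
P=onz(c,[(250.8,268)],131);print(P,st(P))
E
```

```text
[[469.11413978  -3.39037289 131.        ]] [[-22.94743386 -25.37362205]]
```

Request:
send_rows(translation=[[0, 0, 0.004], [0, 0, 0.005], [0, 0, 0.005], [0, 0, 0.005], [0, 0, 0.005], [0, 0, 0.005]], yaw=[0, 0, 0, 0, 0, 0], fingers=[110, 140, 180, 200, 200, 200])

```text
clock: 21.6
position: [469.5, -3.2, 103.5]
ee_rot: [-0.545, 0.838, -0.003, 0.01]
contact_force: [-0.0, -0.5, 5.8]
gripper_width: 31.1
```

```bash
python3 - <<'E'
from h import *
s=read_state()
plan([*(s["position"][:2]),310]);print(s["contact_force"],s["gripper_width"])
E
```

```text
pos [469.5  -3.2 103.5] xang -113.91 z [ 0.0206  0.0068 -0.9998] t 21.6
shift [-0.003  -0.0033 -0.2064] len 0.206 yaw 0
[-0.0099455  -0.49039209  5.77401162] 31.14205716013977
```

Request:
send_rows(translation=[[0, 0, -0.02], [-0.001, -0.001, -0.05], [-0.001, -0.001, -0.08], [-0.0015, -0.0015, -0.11], [-0.002, -0.002, -0.14], [-0.0025, -0.0025, -0.17], [-0.003, -0.003, -0.2], [-0.003, -0.003, -0.21], [-0.003, -0.003, -0.21]], yaw=[0, 0, 0, 0, 0, 0, 0, 0, 0], fingers=[200, 200, 200, 200, 200, 200, 200, 200, 200])

```text
clock: 22.5
position: [469.4, -2.9, 314.1]
ee_rot: [-0.545, 0.838, -0.003, 0.012]
contact_force: [-0.3, 0.5, -1.4]
gripper_width: 31.4
```

```bash
python3 - <<'E'
from h import *
s=read_state();cv2.imwrite("pics/sc15.png",get_image("scene"))
plan([487,-418,400],245.9);print(s["contact_force"],s["gripper_width"])
E
```

```text
pos [468.6  -3.  312.5] xang -113.93 z [ 0.0192  0.0074 -0.9998] t 22.55
shift [ 0.3705 -0.1864 -0.0901] len 0.424 yaw 0.17
[-0.31806411  0.48302964 -1.36685369] 31.35475445604645
```

View pics/sc15.png

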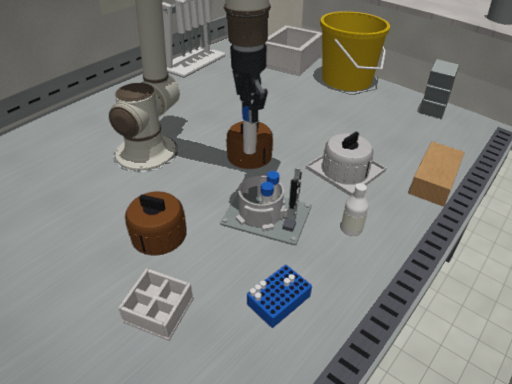

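Request:
send_rows(translation=[[0.03, -0.015, -0.01], [0.07, -0.035, -0.025], [0.11, -0.055, -0.04], [0.15, -0.075, -0.05], [0.19, -0.095, -0.06], [0.23, -0.115, -0.07], [0.27, -0.135, -0.08], [0.31, -0.155, -0.09], [0.34, -0.17, -0.09], [0.36, -0.18, -0.09], [0.37, -0.186, -0.09], [0.37, -0.186, -0.09]], yaw=[0, 0, 0, 0, 0, 0, 0, 0, 0, 0, 0, 0], fingers=[200, 200, 200, 200, 200, 200, 200, 200, 200, 200, 200, 200])

```text
clock: 23.75
position: [486.8, -418.0, 396.7]
ee_rot: [-0.544, 0.839, 0.0, 0.009]
contact_force: [-0.1, -0.7, -1.4]
gripper_width: 31.4
```

```bash
python3 - <<'E'
from h import *
s=read_state();np.save("s16.npy",s,allow_pickle=True);im=get_image("wrist");cv2.imwrite("pics/w16.png",im)
plan([513,-358,300]);print(s["contact_force"],s["gripper_width"])
E
```

```text
pos [ 486.8 -417.1  397.7] xang -113.96 z [ 0.0163  0.0096 -0.9998] t 23.8
shift [-0.0631  0.0012  0.0987] len 0.117 yaw 0
[-0.05184607 -0.74845744 -1.4167509 ] 31.407866198330012
```

View pics/w16.png

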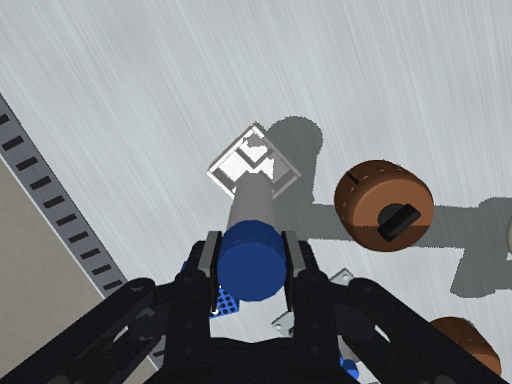

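```bash
python3 - <<'E'
from h import *
s=np.load("s16.npy",allow_pickle=True).item();c=cam("wrist",s);im=cv2.imread("pics/w16.png")
crop(im,195,110,315,200,6,"w16c.png")
P=onz(c,[(255,124),(208.5,172),(300,174)],60);print(P.round(1),P[1:].mean(0),np.linalg.norm(P[1]-P[0]),np.linalg.norm(P[2]-P[0]))
E
```

```text
[[ 476.1 -435.4   60. ]
 [ 579.9 -394.1   60. ]
 [ 440.3 -328.6   60. ]] [ 510.11856433 -361.37421849   60.        ] 111.69123160049654 112.64618668308414
```

View pics/w16c.png

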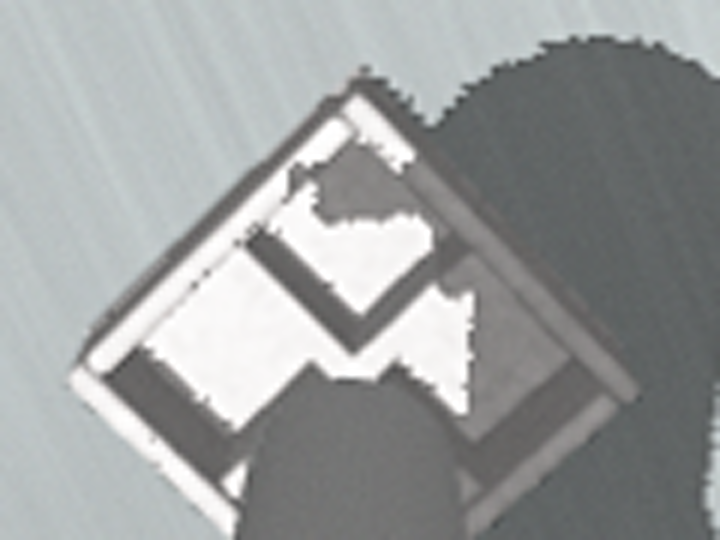

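```bash
python3 - <<'E'
from h import *
s=np.load("s16.npy",allow_pickle=True).item();c=cam("wrist",s)
P=onz(c,[(253.3,124.7),(207,172),(301.2,175.5)],60);print(P.round(1),P[1:].mean(0),np.linalg.norm(P[1]-P[0]),np.linalg.norm(P[2]-P[0]),[np.degrees(np.arctan2(*(P[i]-P[0])[1::-1])) for i in (1,2)])
print(onz(c,[(254.2,170.8)],52))
E
```

```text
[[ 479.1 -435.5   60. ]
 [ 582.2 -395.1   60. ]
 [ 439.4 -325.3   60. ]] [ 510.82326741 -360.24208528   60.        ] 110.78242012041005 117.09361121463496 [np.float64(21.384980834591445), np.float64(109.77214175213273)]
[[ 509.57231153 -362.7752249    52.        ]]
```

```bash
python3 - <<'E'
from h import *
plan([495.2,-394.8,250],245.9);plan([495.2,-394.8,98],245.9)
E
```

```text
pos [ 486.8 -417.1  397.7] xang -113.96 z [ 0.0163  0.0096 -0.9998] t 23.8
shift [-0.0215  0.003   0.1481] len 0.15 yaw 0.14
pos [ 486.8 -417.1  397.7] xang -113.96 z [ 0.0163  0.0096 -0.9998] t 23.8
shift [-0.0192  0.0047  0.3   ] len 0.301 yaw 0.14
```

Request:
send_rows(translation=[[-0.021, 0.003, 0.04], [-0.021, 0.003, 0.08], [-0.021, 0.003, 0.12], [-0.021, 0.003, 0.15], [-0.021, 0.003, 0.18], [-0.0205, 0.0035, 0.21], [-0.02, 0.004, 0.23], [-0.02, 0.004, 0.245], [-0.02, 0.004, 0.25], [-0.02, 0.004, 0.25]], yaw=[0, 0, 0, 0, 0, 0, 0, 0, 0, 0], fingers=[200, 200, 200, 200, 200, 200, 200, 200, 200, 200])

```text
clock: 24.8
position: [495.3, -393.6, 147.8]
ee_rot: [-0.546, 0.838, 0.0, 0.009]
contact_force: [0.3, 0.2, -0.6]
gripper_width: 31.4
```

```bash
python3 - <<'E'
from h import *
s=read_state();im=get_image("wrist");cv2.imwrite("pics/w17.png",im);im=get_image("scene");crop(im,95,190,215,345,5,"sc17.png")
plan([495.2,-394.8,96],245.9);print(s["contact_force"],s["gripper_width"])
E
```

```text
pos [ 496.1 -394.5  149.3] xang -113.89 z [ 0.018   0.0085 -0.9998] t 24.9
shift [0.0014 0.0014 0.0533] len 0.053 yaw 0.21
[ 0.34363581  0.15522421 -0.63716389] 31.373093403271934
```

View pics/w17.png

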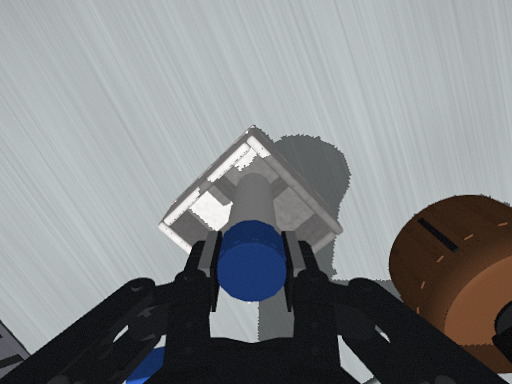

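View pics/sc17.png

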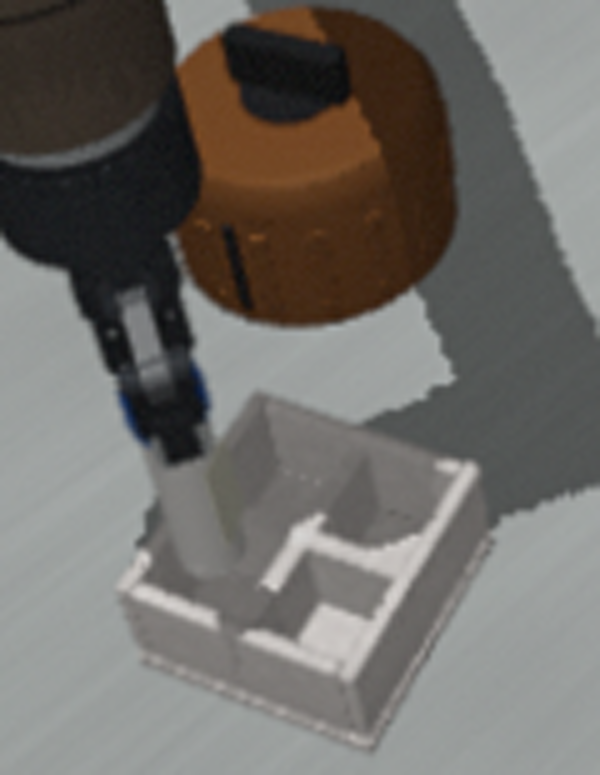

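Request:
send_rows(translation=[[0, 0.0, 0.015], [0.001, 0.001, 0.03], [0.001, 0.001, 0.04], [0.001, 0.001, 0.046], [0.001, 0.001, 0.049], [0.001, 0.001, 0.051], [0.001, 0.001, 0.052]], yaw=[0, 0, 0, 0, 0, 0, 0], fingers=[200, 200, 200, 200, 200, 200, 200])

```text
clock: 25.6
position: [496.0, -394.8, 97.7]
ee_rot: [-0.545, 0.838, -0.002, 0.01]
contact_force: [0.4, 0.5, -1.0]
gripper_width: 31.4
```

Request:
send_rows(translation=[[0, 0.0, 0.001], [0, 0, 0.002], [0, 0, 0.003], [0, 0, 0.003]], yaw=[0, 0, 0, 0], fingers=[200, 200, 200, 200])

```text
clock: 26.0
position: [496.3, -395.0, 95.6]
ee_rot: [-0.546, 0.838, -0.002, 0.01]
contact_force: [-1.2, 0.9, 3.3]
gripper_width: 31.2
```

Contact, so the tube's foot is on the cell floor. Now open and rise.

Request:
send_rows(translation=[[0, 0, 0], [0, 0, 0], [0, 0, 0], [0, 0, 0], [0, 0, 0], [0, 0, -0.02], [0, 0, -0.05], [0, 0, -0.09], [0, 0, -0.13], [0, 0, -0.17], [0, 0, -0.2], [0, 0, -0.2]], yaw=[0, 0, 0, 0, 0, 0, 0, 0, 0, 0, 0, 0], fingers=[170, 140, 100, 100, 100, 100, 100, 100, 100, 100, 100, 100])

```text
clock: 27.2
position: [494.0, -397.9, 301.7]
ee_rot: [-0.546, 0.838, -0.007, 0.012]
contact_force: [0.8, 0.1, 1.0]
gripper_width: 51.5
```

```bash
python3 - <<'E'
from h import *
s=read_state();im=get_image("wrist");cv2.imwrite("pics/w18.png",im);im=get_image("scene");cv2.imwrite("pics/sc18.png",im);crop(im,95,220,215,345,5,"sc18c.png")
plan([*TB,300],245.9);print(s["contact_force"],s["gripper_width"],TB)
E
```

```text
pos [ 492.4 -396.3  296. ] xang -113.88 z [ 0.0208  0.0074 -0.9998] t 27.3
shift [-0.3828  0.1469 -0.0006] len 0.41 yaw 0.22
[0.76758513 0.09422229 0.96559824] 51.54132151717642 [513.01772637  13.23949789]
```

View pics/sc18c.png

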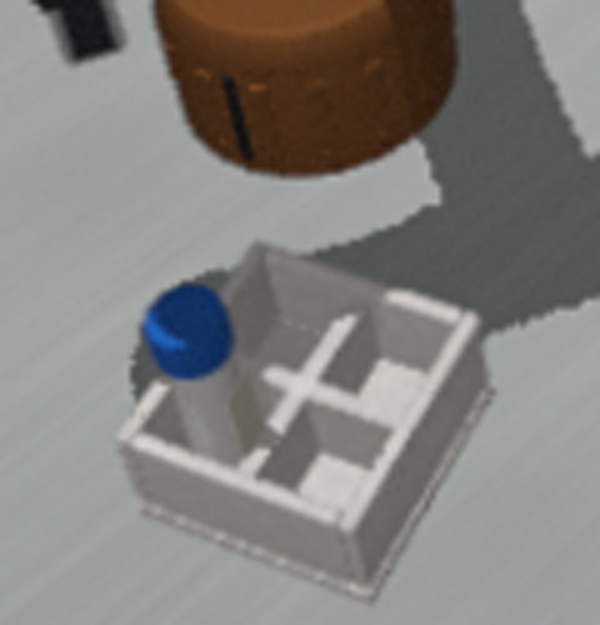

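View pics/w18.png

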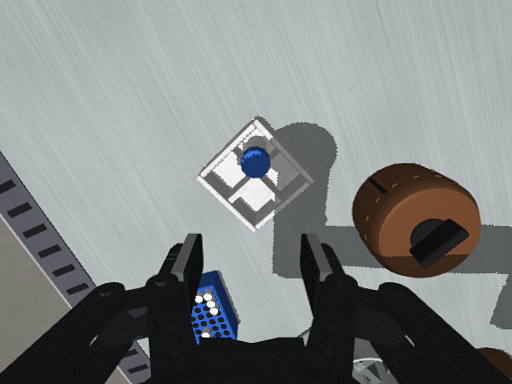

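Request:
send_rows(translation=[[-0.03, 0.012, 0], [-0.075, 0.029, 0], [-0.115, 0.044, 0], [-0.155, 0.06, 0], [-0.195, 0.075, 0], [-0.235, 0.09, 0], [-0.275, 0.105, 0], [-0.315, 0.12, 0], [-0.345, 0.133, 0], [-0.37, 0.142, 0], [-0.383, 0.147, 0], [-0.383, 0.147, 0]], yaw=[0, 0, 0, 0, 0, 0, 0, 0, 0, 0, 0, 0], fingers=[100, 100, 100, 100, 100, 100, 100, 100, 100, 100, 100, 100])

```text
clock: 28.5
position: [512.6, 14.6, 298.0]
ee_rot: [-0.546, 0.837, -0.002, 0.009]
contact_force: [0.5, 0.1, -0.6]
gripper_width: 51.8
```

```bash
python3 - <<'E'
from h import *
s=read_state();c=cam("wrist",s);im=get_image("wrist");cv2.imwrite("pics/w19.png",im)
for A,m,e in blues(im):
    u=(m["m10"]/m["m00"],m["m01"]/m["m00"]);P=onz(c,[u],127)[0];print(A,np.round(u,1),np.round(e[1],1),P.round(1),st(P).round(1))
plan([*TB,106],245.9);print(s["contact_force"],s["gripper_width"])
E
```

```text
682.5 [281.6 190.4] 16.0 [496.4  56.1 127. ] [[23.7 20.4]]
727.0 [251.9 161.1] 16.3 [513.4  11.7 127. ] [[ 23.8 -27. ]]
5570.0 [66.5 82.9] 62.9 [ 653.2 -138.6  127. ] [[ 100.8 -217.4]]
pos [512.7  13.7 298.3] xang -113.81 z [ 0.0184  0.0067 -0.9998] t 28.55
shift [0.0029 0.0022 0.1922] len 0.192 yaw 0.29
[ 0.46988257  0.07817862 -0.57229272] 51.809891027296736
```

View pics/w19.png

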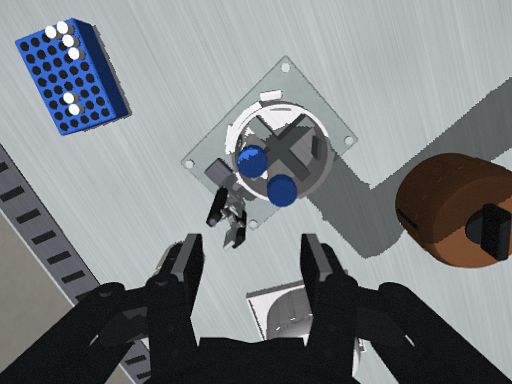

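Request:
send_rows(translation=[[0.0, 0.0, 0.035], [0.001, 0.001, 0.07], [0.001, 0.001, 0.1], [0.002, 0.0015, 0.13], [0.003, 0.002, 0.155], [0.003, 0.002, 0.175], [0.003, 0.002, 0.188], [0.003, 0.002, 0.194], [0.003, 0.002, 0.194]], yaw=[0, 0, 0, 0, 0, 0, 0, 0, 0], fingers=[100, 100, 100, 100, 100, 100, 100, 100, 100])

```text
clock: 29.45
position: [512.6, 12.0, 103.3]
ee_rot: [-0.545, 0.838, -0.002, 0.008]
contact_force: [-0.1, 0.0, 0.4]
gripper_width: 52.4
```

```bash
python3 - <<'E'
from h import *
s=read_state();im=get_image("wrist");cv2.imwrite("pics/w20.png",im);crop(im,130,150,380,350,3,"w20c.png")
plan([*TB,103],245.9);print(s["contact_force"],s["gripper_width"])
E
```

```text
pos [513.2  12.3 104.2] xang -113.86 z [ 0.0181  0.0063 -0.9998] t 29.5
shift [-0.0007  0.0006  0.0012] len 0.002 yaw 0.24
[-0.12479633  0.04544873  0.4219332 ] 52.43299230377271
```

View pics/w20c.png

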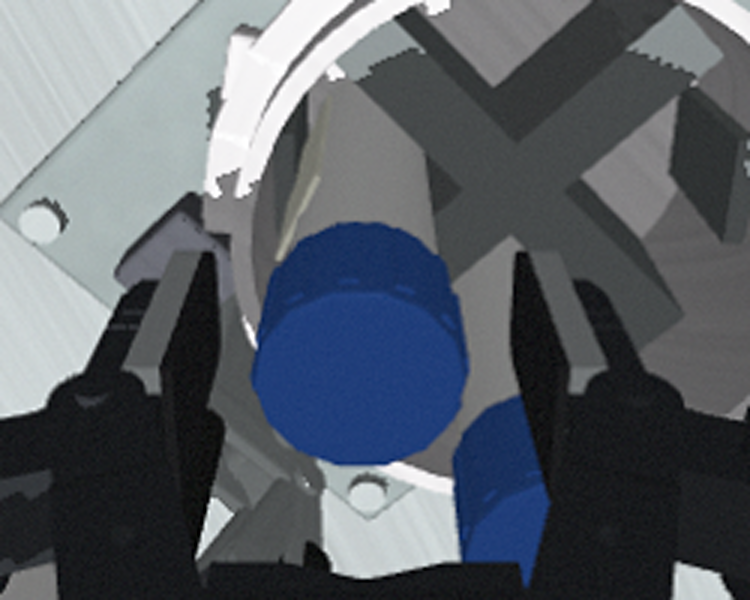

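Cap B is centred between the pads. Close and lift.

Request:
send_rows(translation=[[0, 0, 0], [0, 0, 0], [0, 0, 0], [0, 0, 0], [0, 0, 0], [0, 0, 0], [0, 0, -0.001]], yaw=[0, 0, 0, 0, 0, 0, 0], fingers=[110, 140, 180, 200, 200, 200, 200])

```text
clock: 30.2
position: [513.3, 12.5, 105.4]
ee_rot: [-0.546, 0.838, -0.002, 0.01]
contact_force: [-0.6, -0.1, -0.0]
gripper_width: 31.2
```

Request:
send_rows(translation=[[0, 0, -0.02], [-0.001, -0.001, -0.05], [-0.001, -0.001, -0.08], [-0.0015, -0.0015, -0.11], [-0.002, -0.002, -0.14], [-0.0025, -0.0025, -0.17], [-0.003, -0.003, -0.2], [-0.003, -0.003, -0.21], [-0.003, -0.003, -0.21]], yaw=[0, 0, 0, 0, 0, 0, 0, 0, 0], fingers=[200, 200, 200, 200, 200, 200, 200, 200, 200])

```text
clock: 31.1
position: [513.5, 12.9, 316.2]
ee_rot: [-0.546, 0.838, -0.002, 0.011]
contact_force: [-0.5, -0.4, -0.8]
gripper_width: 31.4
```

```bash
python3 - <<'E'
from h import *
s=read_state();im=get_image("scene");cv2.imwrite("pics/sc21.png",im)
plan([545.7,-375.5,310],245.9);print(s["contact_force"],s["gripper_width"])
E
```

```text
pos [512.8  12.8 314.5] xang -113.88 z [ 0.0172  0.0073 -0.9998] t 31.15
shift [ 0.3418 -0.1872  0.0022] len 0.39 yaw 0.22
[-0.4507033  -0.43681145 -0.81631674] 31.430905933740565
```

View pics/sc21.png

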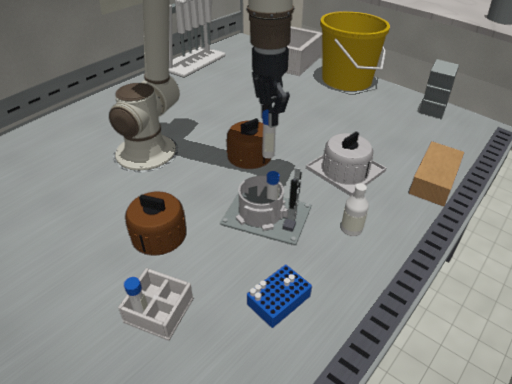

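Request:
send_rows(translation=[[0.025, -0.014, 0], [0.065, -0.036, 0], [0.1, -0.055, 0], [0.135, -0.075, 0], [0.17, -0.094, 0], [0.205, -0.113, 0], [0.24, -0.132, 0], [0.275, -0.151, 0], [0.305, -0.168, 0], [0.33, -0.181, 0], [0.342, -0.187, 0], [0.342, -0.187, 0]], yaw=[0, 0, 0, 0, 0, 0, 0, 0, 0, 0, 0, 0], fingers=[200, 200, 200, 200, 200, 200, 200, 200, 200, 200, 200, 200])

```text
clock: 32.35
position: [544.6, -376.7, 309.0]
ee_rot: [-0.544, 0.839, 0.001, 0.008]
contact_force: [-1.3, 1.2, -0.4]
gripper_width: 31.3
```

```bash
python3 - <<'E'
from h import *
s=read_state();im=get_image("scene");cv2.imwrite("pics/sc22.png",im);crop(im,95,190,215,345,4,"sc22c.png")
a=cv2.imread("pics/sc21.png");print("rack diff",np.abs(a[300:330,120:190].astype(int)-im[300:330,120:190]).mean())
plan([545.7,-375.5,98],245.9);print(s["contact_force"],s["gripper_width"])
E
```

```text
rack diff 12.205396825396825
pos [ 544.8 -375.6  309.8] xang -113.94 z [ 0.0139  0.0095 -0.9999] t 32.4
shift [0.0026 0.0011 0.2118] len 0.212 yaw 0.16
[-1.27919163  1.20734308 -0.36516146] 31.26780655087092
```

View pics/sc22c.png

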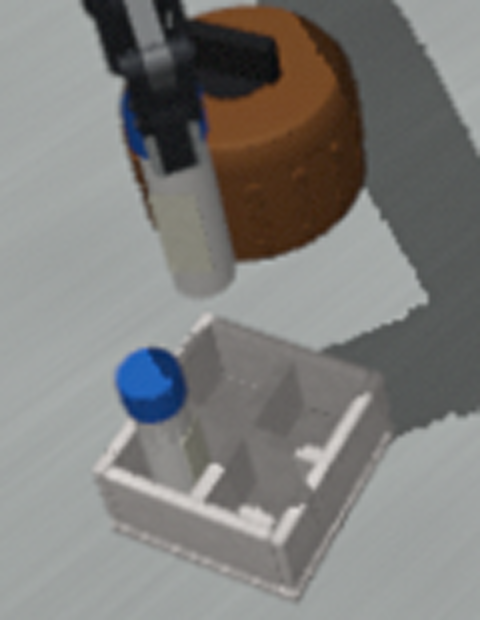

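Request:
send_rows(translation=[[0.0, 0.0, 0.035], [0.001, 0.0, 0.07], [0.001, 0.0, 0.1], [0.002, 0.001, 0.13], [0.002, 0.001, 0.155], [0.0025, 0.001, 0.175], [0.0025, 0.001, 0.19], [0.0025, 0.001, 0.2], [0.0025, 0.001, 0.207], [0.0025, 0.001, 0.211], [0.0025, 0.001, 0.213], [0.0025, 0.001, 0.213]], yaw=[0, 0, 0, 0, 0, 0, 0, 0, 0, 0, 0, 0], fingers=[200, 200, 200, 200, 200, 200, 200, 200, 200, 200, 200, 200])

```text
clock: 33.6
position: [546.3, -375.6, 97.5]
ee_rot: [-0.545, 0.838, -0.0, 0.009]
contact_force: [-0.2, -1.0, -0.9]
gripper_width: 31.4
```

```bash
python3 - <<'E'
from h import *
s=read_state();im=get_image("scene");crop(im,95,190,215,345,4,"sc23c.png")
plan([545.7,-375.5,96],245.9);print(s["contact_force"],s["gripper_width"])
E
```

```text
pos [ 546.3 -375.6   97.4] xang -113.94 z [ 0.0152  0.0089 -0.9998] t 33.65
shift [0.0001 0.0006 0.0014] len 0.002 yaw 0.16
[-0.19220971 -1.0033702  -0.85744473] 31.408982973590273
```

View pics/sc23c.png

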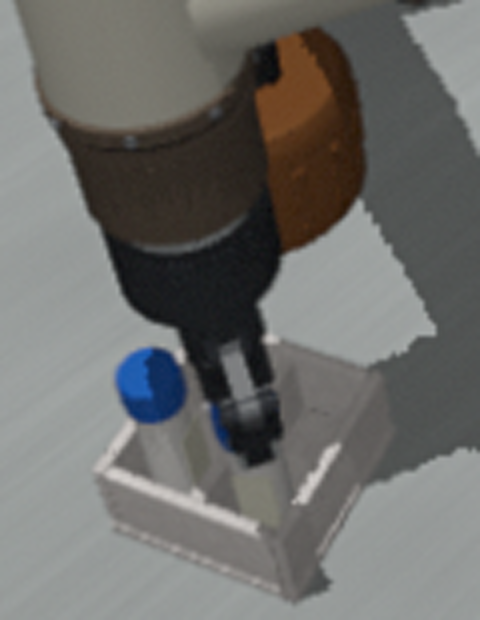

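Request:
send_rows(translation=[[0, 0.0, 0.001], [0, 0, 0.002], [0, 0, 0.003], [0, 0, 0.003]], yaw=[0, 0, 0, 0], fingers=[200, 200, 200, 200])

```text
clock: 34.05
position: [546.4, -376.0, 97.3]
ee_rot: [-0.545, 0.838, -0.001, 0.009]
contact_force: [-2.6, 1.9, 9.7]
gripper_width: 31.4
```

Request:
send_rows(translation=[[0, 0, 0], [0, 0, 0], [0, 0, 0], [0, 0, 0], [0, 0, 0], [0, 0, -0.02], [0, 0, -0.05], [0, 0, -0.09], [0, 0, -0.13], [0, 0, -0.17], [0, 0, -0.2], [0, 0, -0.2]], yaw=[0, 0, 0, 0, 0, 0, 0, 0, 0, 0, 0, 0], fingers=[170, 140, 100, 100, 100, 100, 100, 100, 100, 100, 100, 100])

```text
clock: 35.25
position: [544.8, -378.8, 303.5]
ee_rot: [-0.545, 0.838, -0.006, 0.011]
contact_force: [-0.1, 0.5, 0.3]
gripper_width: 51.8
```

```bash
python3 - <<'E'
from h import *
s=read_state();im=get_image("scene");crop(im,95,220,215,345,5,"sc24c.png")
plan([*TA,300],245.9);print(s["contact_force"],s["gripper_width"],TA)
E
```

```text
pos [ 544.  -377.9  300.1] xang -113.9 z [ 0.0213  0.0052 -0.9998] t 35.3
shift [-0.3791  0.2207  0.0014] len 0.439 yaw 0.2
[-0.138814    0.48302423  0.29174907] 51.79663485903557 [495.8943024   58.08131266]
```

View pics/sc24c.png

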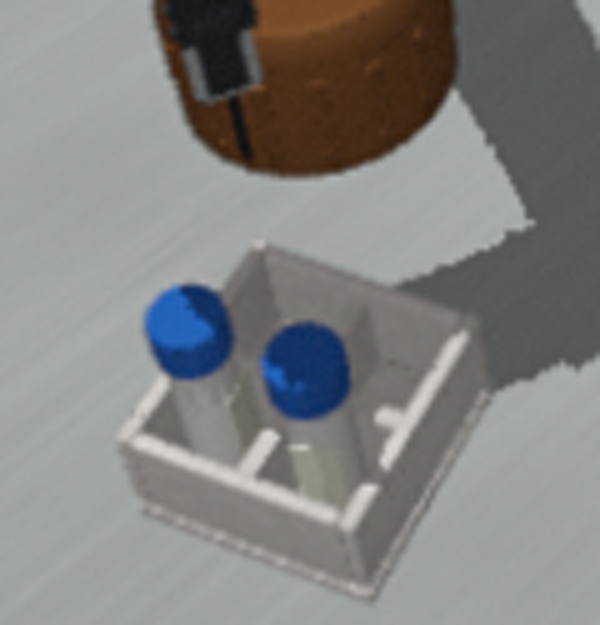

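Two tubes are standing in the near cells. Next, tube A.

Request:
send_rows(translation=[[-0.03, 0.017, 0], [-0.07, 0.041, 0], [-0.11, 0.064, 0], [-0.15, 0.087, 0], [-0.19, 0.11, 0], [-0.23, 0.134, 0], [-0.27, 0.157, 0], [-0.305, 0.177, 0], [-0.34, 0.198, 0], [-0.365, 0.212, 0], [-0.379, 0.2205, 0], [-0.379, 0.2205, 0]], yaw=[0, 0, 0, 0, 0, 0, 0, 0, 0, 0, 0, 0], fingers=[100, 100, 100, 100, 100, 100, 100, 100, 100, 100, 100, 100])

```text
clock: 36.5
position: [495.1, 59.6, 299.8]
ee_rot: [-0.547, 0.837, -0.003, 0.009]
contact_force: [-0.1, -0.8, 0.2]
gripper_width: 51.5
```

```bash
python3 - <<'E'
from h import *
s=read_state()
plan([*TA,104],245.9);print(s["contact_force"],s["gripper_width"])
E
```

```text
pos [495.1  59.6 299.8] xang -113.72 z [ 0.0185  0.0047 -0.9998] t 36.5
shift [0.0033 0.0016 0.1958] len 0.196 yaw 0.38
[-0.09984513 -0.7805395   0.17129397] 51.51775843379138
```

Request:
send_rows(translation=[[0.0, 0.0, 0.035], [0.001, 0.0, 0.07], [0.001, 0.001, 0.1], [0.002, 0.001, 0.13], [0.003, 0.0015, 0.155], [0.003, 0.0015, 0.175], [0.003, 0.0015, 0.188], [0.003, 0.0015, 0.195], [0.003, 0.0015, 0.195]], yaw=[0, 0, 0, 0, 0, 0, 0, 0, 0], fingers=[100, 100, 100, 100, 100, 100, 100, 100, 100])

```text
clock: 37.4
position: [495.3, 57.4, 103.4]
ee_rot: [-0.546, 0.838, -0.003, 0.007]
contact_force: [-0.0, 0.2, -0.2]
gripper_width: 52.3
```

```bash
python3 - <<'E'
from h import *
s=read_state();im=get_image("wrist");crop(im,130,150,380,350,3,"w25c.png")
plan([*TA,104],245.9);print(s["contact_force"],s["gripper_width"])
E
```

```text
pos [495.9  57.8 104.4] xang -113.75 z [ 0.0173  0.004  -0.9998] t 37.45
shift [-0.0003  0.0002  0.0004] len 0.0 yaw 0.35
[-0.04256957  0.1995015  -0.18278716] 52.2888898529619
```

View pics/w25c.png

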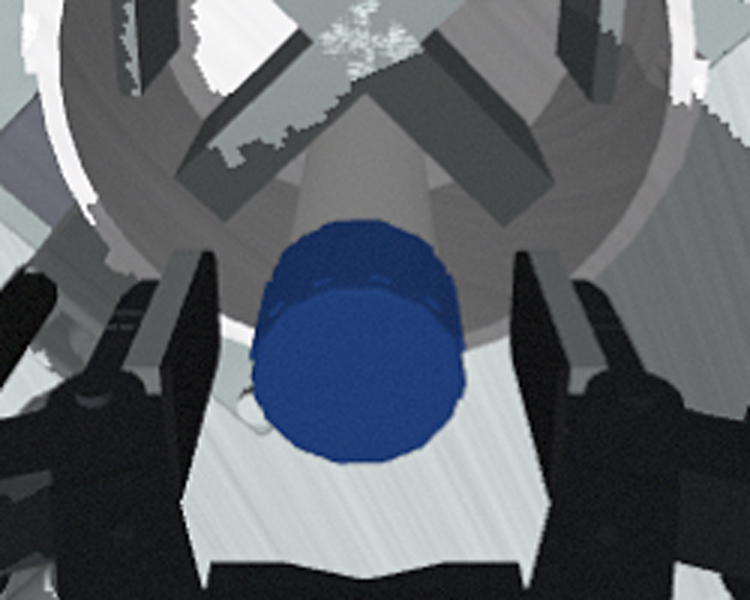

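Request:
send_rows(translation=[[0, 0, 0], [0, 0, 0], [0, 0, 0], [0, 0, 0], [0, 0, 0], [0, 0, 0], [0, 0, -0.001]], yaw=[0, 0, 0, 0, 0, 0, 0], fingers=[110, 140, 180, 200, 200, 200, 200])

```text
clock: 38.15
position: [495.9, 57.8, 105.5]
ee_rot: [-0.546, 0.838, -0.003, 0.009]
contact_force: [-0.2, -0.1, -1.7]
gripper_width: 31.0
```

Request:
send_rows(translation=[[0, 0, -0.02], [-0.001, -0.001, -0.05], [-0.001, -0.001, -0.08], [-0.0015, -0.0015, -0.11], [-0.002, -0.002, -0.14], [-0.0025, -0.0025, -0.17], [-0.003, -0.003, -0.2], [-0.003, -0.003, -0.21], [-0.003, -0.003, -0.21]], yaw=[0, 0, 0, 0, 0, 0, 0, 0, 0], fingers=[200, 200, 200, 200, 200, 200, 200, 200, 200])

```text
clock: 39.05
position: [496.3, 58.7, 316.2]
ee_rot: [-0.546, 0.838, -0.003, 0.01]
contact_force: [-0.8, 0.8, -0.5]
gripper_width: 31.3
```

```bash
python3 - <<'E'
from h import *
s=read_state();im=get_image("scene");cv2.imwrite("pics/sc26.png",im)
plan([475.9,-344.3,310],245.9);print(s["contact_force"],s["gripper_width"])
E
```

```text
pos [495.6  58.6 314.6] xang -113.78 z [ 0.0163  0.0049 -0.9999] t 39.1
shift [ 0.3766 -0.1444  0.0023] len 0.403 yaw 0.32
[-0.77090765  0.83997765 -0.52175911] 31.275674013992802
```

View pics/sc26.png

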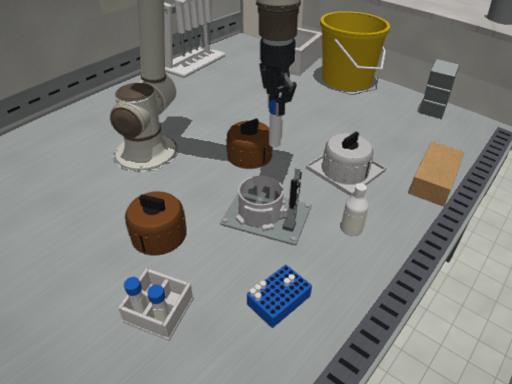

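```bash
python3 - <<'E'
from h import *
plan([526.4,-325,312],245.9)
E
```

```text
pos [495.6  58.6 314.6] xang -113.78 z [ 0.0163  0.0049 -0.9999] t 39.1
shift [ 0.3386 -0.1828  0.0012] len 0.385 yaw 0.32
```

Request:
send_rows(translation=[[0.025, -0.014, 0], [0.065, -0.035, 0], [0.1, -0.054, 0], [0.135, -0.073, 0], [0.17, -0.092, 0], [0.205, -0.111, 0], [0.24, -0.13, 0], [0.275, -0.149, 0], [0.305, -0.165, 0], [0.33, -0.178, 0], [0.339, -0.183, 0], [0.339, -0.183, 0]], yaw=[0, 0, 0, 0, 0, 0, 0, 0, 0, 0, 0, 0], fingers=[200, 200, 200, 200, 200, 200, 200, 200, 200, 200, 200, 200])

```text
clock: 40.3
position: [525.7, -326.1, 310.3]
ee_rot: [-0.545, 0.838, -0.0, 0.007]
contact_force: [-1.0, -0.1, -1.4]
gripper_width: 31.2
```

```bash
python3 - <<'E'
from h import *
s=read_state();im=get_image("scene");cv2.imwrite("pics/sc27.png",im);crop(im,95,190,215,345,4,"sc27c.png")
plan([526.4,-325,98],245.9);print(s["contact_force"],s["gripper_width"])
E
```

```text
pos [ 525.9 -325.2  311.1] xang -113.83 z [ 0.0131  0.0067 -0.9999] t 40.35
shift [0.002  0.0016 0.2131] len 0.213 yaw 0.27
[-1.03418238 -0.10267214 -1.3692643 ] 31.177401311932897
```

View pics/sc27c.png

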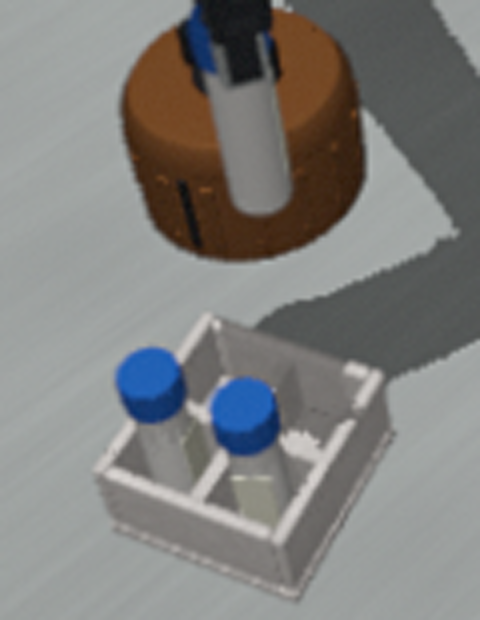

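```bash
python3 - <<'E'
from h import *
s=np.load("s1.npy",allow_pickle=True).item(); c=cam("wrist",s)
print(onz(c,[(391,70)],150),onz(c,[(398,70)],185))
E
```

```text
[[ 335.26332059 -231.57777791  150.        ]] [[ 340.38687919 -239.40193006  185.        ]]
```

Request:
send_rows(translation=[[0.0, 0.0, 0.035], [0.001, 0.0, 0.07], [0.001, 0.0, 0.1], [0.002, 0.001, 0.13], [0.002, 0.0015, 0.14], [0.002, 0.0015, 0.14]], yaw=[0, 0, 0, 0, 0, 0], fingers=[200, 200, 200, 200, 200, 200])

```text
clock: 40.95
position: [524.8, -324.1, 169.7]
ee_rot: [-0.546, 0.837, 0.001, 0.006]
contact_force: [0.3, -0.0, -0.1]
gripper_width: 31.4
```

```bash
python3 - <<'E'
from h import *
s=read_state();im=get_image("scene");crop(im,95,190,215,345,4,"sc28c.png")
plan([526.4,-325,97.5],245.9);print(s["contact_force"],s["gripper_width"])
E
```

```text
pos [ 525.9 -324.8  171.5] xang -113.74 z [ 0.0129  0.0063 -0.9999] t 41.0
shift [0.0008 0.0002 0.074 ] len 0.074 yaw 0.36
[ 0.30079252 -0.0318042  -0.13633379] 31.411064642009894
```

View pics/sc28c.png

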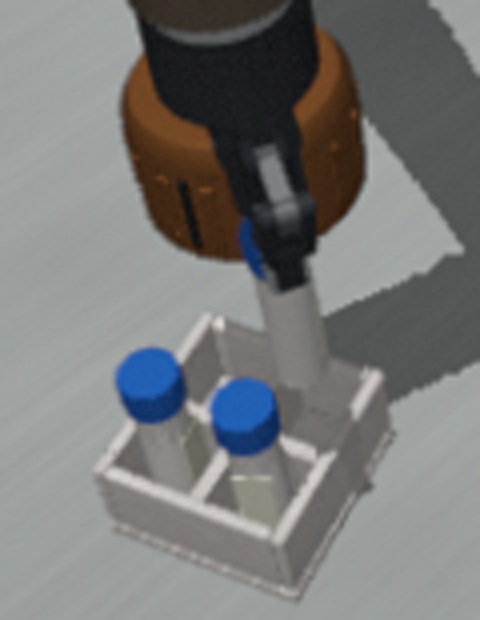

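The foot is over the free (+,+) cell and the decoy is far away. Continue down.

Request:
send_rows(translation=[[0.0, 0.0, 0.02], [0.001, 0.0, 0.04], [0.001, 0.0, 0.055], [0.001, 0.0, 0.065], [0.001, 0.0, 0.071], [0.001, 0.0, 0.074], [0.001, 0.0, 0.076], [0.001, 0.0, 0.077], [0.001, 0.0, 0.077]], yaw=[0, 0, 0, 0, 0, 0, 0, 0, 0], fingers=[200, 200, 200, 200, 200, 200, 200, 200, 200])

```text
clock: 41.9
position: [527.2, -325.7, 97.3]
ee_rot: [-0.547, 0.837, -0.002, 0.008]
contact_force: [-2.3, 1.1, 7.3]
gripper_width: 31.2
```

Request:
send_rows(translation=[[0, 0, 0], [0, 0, 0], [0, 0, 0], [0, 0, 0], [0, 0, 0], [0, 0, -0.02], [0, 0, -0.05], [0, 0, -0.09], [0, 0, -0.13], [0, 0, -0.17], [0, 0, -0.2], [0, 0, -0.2]], yaw=[0, 0, 0, 0, 0, 0, 0, 0, 0, 0, 0, 0], fingers=[170, 140, 100, 100, 100, 100, 100, 100, 100, 100, 100, 100])

```text
clock: 43.1
position: [526.0, -327.8, 303.3]
ee_rot: [-0.547, 0.837, -0.007, 0.01]
contact_force: [-0.5, -0.2, 0.2]
gripper_width: 52.0
```

```bash
python3 - <<'E'
from h import *
s=read_state();im=get_image("scene");cv2.imwrite("pics/sc29.png",im);im=get_image("side");cv2.imwrite("pics/sd29.png",im)
plan([*w(90,4),330],200.9);print(s["contact_force"],s["gripper_width"])
E
```

```text
pos [ 524.2 -326.4  297.6] xang -113.7 z [ 0.0162  0.005  -0.9999] t 43.2
shift [-0.3742  0.1202 -0.0298] len 0.394 yaw 45.4
[-0.48359374 -0.15241349  0.17597018] 51.96081275016723
```

View pics/sc29.png

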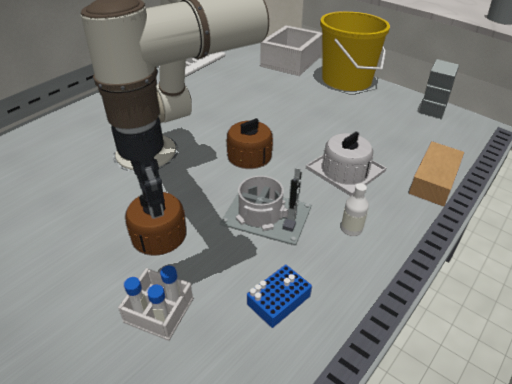

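View pics/sd29.png

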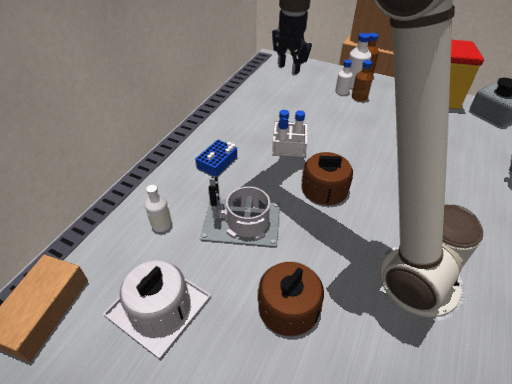

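```bash
python3 - <<'E'
from h import *
s=read_state();print(s["joints"])
plan([*w(90,-32),330],290.9)
E
```

```text
[-0.29997218  0.33035658  0.09549493 -0.00981668 -1.3219523  -0.11147681]
pos [ 524.2 -326.4  297.6] xang -113.7 z [ 0.0162  0.005  -0.9999] t 43.2
shift [-0.3486  0.0949 -0.0298] len 0.362 yaw -44.6
```

Request:
send_rows(translation=[[-0.03, 0.008, -0.01], [-0.07, 0.019, -0.02], [-0.11, 0.03, -0.03], [-0.15, 0.041, -0.03], [-0.19, 0.052, -0.03], [-0.23, 0.063, -0.03], [-0.27, 0.073, -0.03], [-0.3, 0.082, -0.03], [-0.33, 0.09, -0.03], [-0.345, 0.094, -0.03], [-0.3485, 0.095, -0.03], [-0.3485, 0.095, -0.03]], yaw=[-4, -8, -13, -18, -23, -28, -33, -38, -42, -44.6, -44.6, -44.6], fingers=[150, 200, 255, 255, 255, 255, 255, 255, 255, 255, 255, 255])

```text
clock: 44.4
position: [576.6, 30.6, 329.2]
ee_rot: [0.823, -0.567, 0.005, -0.006]
contact_force: [-0.9, -0.2, -0.5]
gripper_width: 0.3
```

```bash
python3 - <<'E'
from h import *
s=read_state();np.save("s30.npy",s,allow_pickle=True);im=get_image("wrist");cv2.imwrite("pics/w30.png",im)
plan([*w(90,-32),230],290.9);print(s["contact_force"],s["gripper_width"])
E
```

```text
pos [576.6  30.  329.6] xang -69.18 z [ 0.0147  0.0043 -0.9999] t 44.45
shift [-0.0007  0.0009  0.0996] len 0.1 yaw -0.08
[-0.90095837 -0.23652227 -0.45490474] 0.33076560693529933
```

View pics/w30.png

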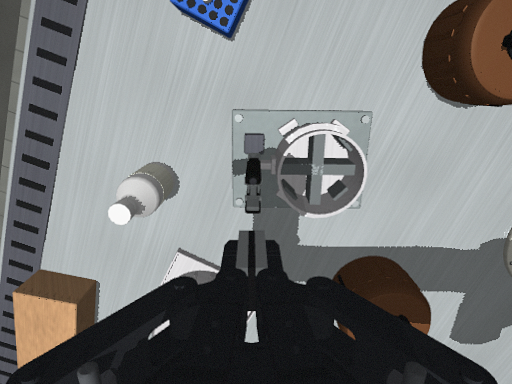

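```bash
python3 - <<'E'
from h import *
im=cv2.imread("pics/w30.png");crop(im,225,100,305,225,6,"w30c.png")
E
```

```text
(no output)
```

View pics/w30c.png

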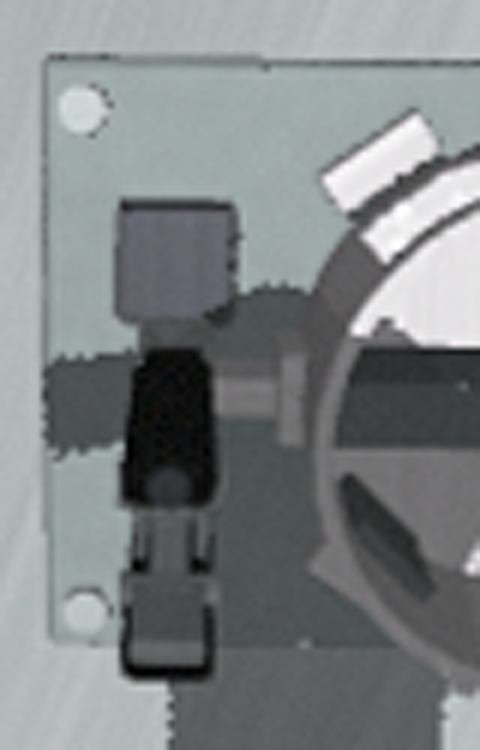

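```bash
python3 - <<'E'
from h import *
s=np.load("s30.npy",allow_pickle=True).item();c=cam("wrist",s)
print("tab",st(onz(c,[(225+170/6,100+640/6),(225+132/6,206.7),(225+206/6,206.7)],180)).round(1),"fix",st(onz(c,[(253.3,100+505/6)],160)).round(1), "tool",st(s["position"]))
plan([*w(90,-30),167],290.9)
E
```

```text
tab [[90.1  7.3]
 [96.9  7.4]
 [83.8  7.3]] fix [[ 90.4 -11.4]] tool [[ 89.57919951 -32.00539215]]
pos [576.6  30.  329.6] xang -69.18 z [ 0.0147  0.0043 -0.9999] t 44.45
shift [-0.0028  0.0019  0.1626] len 0.163 yaw -0.08
```

Request:
send_rows(translation=[[0.0, 0.0, 0.035], [-0.001, 0.001, 0.07], [-0.001, 0.001, 0.1], [-0.002, 0.001, 0.125], [-0.002, 0.001, 0.145], [-0.003, 0.001, 0.157], [-0.003, 0.001, 0.161], [-0.003, 0.001, 0.161]], yaw=[0, 0, 0, 0, 0, 0, 0, 0], fingers=[255, 255, 255, 255, 255, 255, 255, 255])

```text
clock: 45.25
position: [577.1, 32.5, 168.7]
ee_rot: [0.823, -0.568, 0.005, -0.006]
contact_force: [0.3, 0.6, 0.6]
gripper_width: 0.1
```

```bash
python3 - <<'E'
from h import *
s=read_state();im=get_image("wrist");cv2.imwrite("pics/w31.png",im)
plan([*w(90,-5),168],290.9);print(s["contact_force"],st(s["position"]))
E
```

```text
pos [577.6  32.8 169.5] xang -69.21 z [ 0.0163  0.0044 -0.9999] t 45.3
shift [-0.0253  0.0013  0.0014] len 0.025 yaw -0.11
[0.32986134 0.62289819 0.57276449] [[ 90.79161527 -30.36033628]]
```

View pics/w31.png

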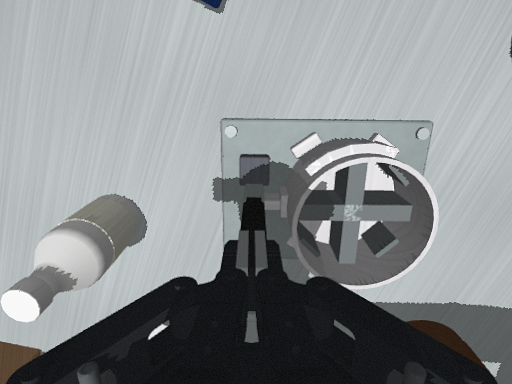

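Request:
send_rows(translation=[[-0.008, 0.001, 0.001], [-0.016, 0.001, 0.001], [-0.021, 0.001, 0.001], [-0.025, 0.001, 0.001], [-0.028, 0.001, 0.001], [-0.031, 0.001, 0.001], [-0.033, 0.001, 0.001]], yaw=[0, 0, 0, 0, 0, 0, 0], fingers=[255, 255, 255, 255, 255, 255, 255])

```text
clock: 46.0
position: [564.9, 63.6, 168.4]
ee_rot: [0.823, -0.568, 0.005, -0.006]
contact_force: [0.1, 0.0, -0.1]
gripper_width: 0.0
```

```bash
python3 - <<'E'
from h import *
s=read_state();im=get_image("side");crop(im,170,130,290,250,5,"sd32.png")
print(s["contact_force"],st(s["position"]),s["position"])
E
```

```text
[ 0.12234785  0.04250974 -0.06910655] [[90.4252511   3.03993099]] [564.89121527  63.59804029 168.39558778]
```

View pics/sd32.png

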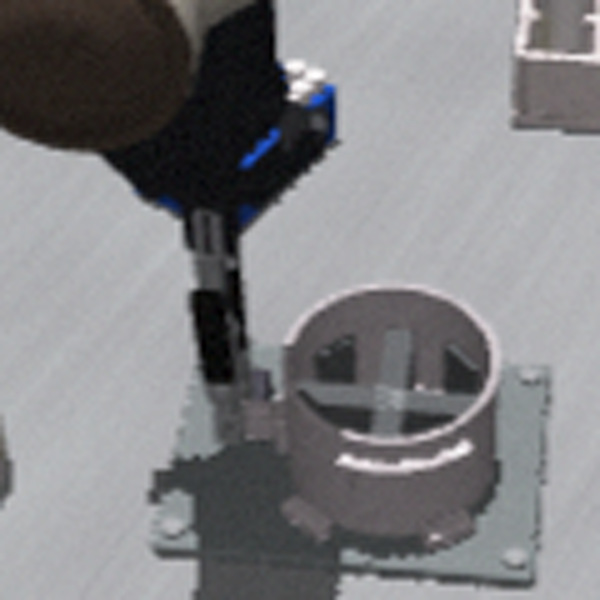

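Request:
send_rows(translation=[[-0.002, 0.0, 0.0], [-0.004, 0.0, 0.0], [-0.006, 0.0, 0.0], [-0.008, 0.0, 0.0], [-0.009, 0.0, 0.0]], yaw=[0, 0, 0, 0, 0], fingers=[255, 255, 255, 255, 255])

```text
clock: 46.55
position: [561.5, 72.3, 168.3]
ee_rot: [0.823, -0.568, 0.005, -0.006]
contact_force: [0.4, -0.3, -1.0]
gripper_width: -0.1
```

```bash
python3 - <<'E'
from h import *
s=read_state();im=get_image("side");crop(im,170,130,290,250,5,"sd33.png");cv2.imwrite("pics/sd33f.png",im)
im=get_image("wrist");cv2.imwrite("pics/w33.png",im)
print(s["contact_force"],st(s["position"]),s["position"])
E
```

```text
[ 0.37990196 -0.33032158 -0.99774955] [[90.34610366 12.35947024]] [561.49264159  72.27616066 168.2918051 ]
```

View pics/sd33.png

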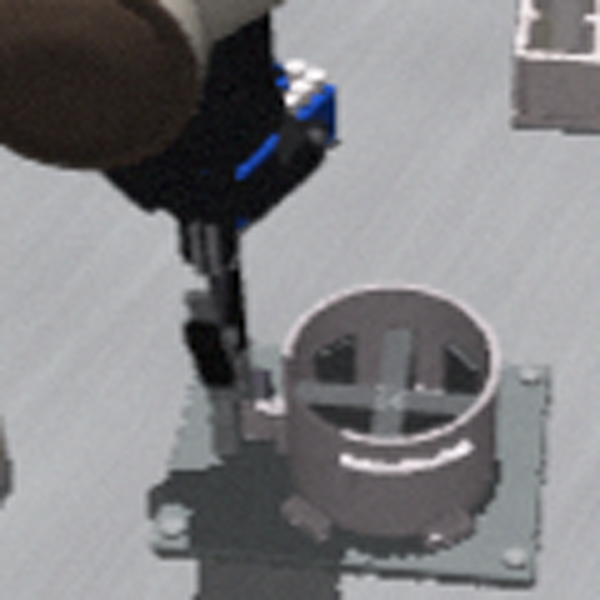

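View pics/w33.png

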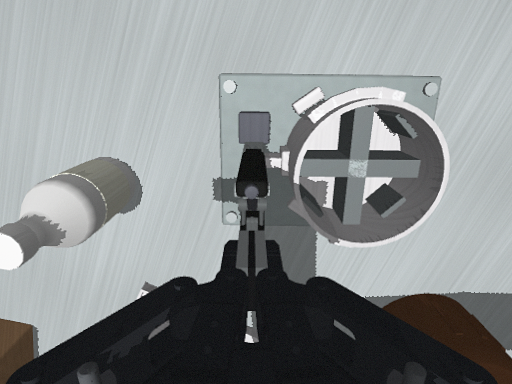

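Request:
send_rows(translation=[[0.01, 0.0, 0.0], [0.02, 0.0, 0.0], [0.025, 0.0, -0.01], [0.025, 0.0, -0.05], [0.025, 0.0, -0.09], [0.025, 0.0, -0.13], [0.025, 0.0, -0.16], [0.025, 0.0, -0.18], [0.025, 0.0, -0.18]], yaw=[0, 0, 0, 0, 0, 0, 0, 0, 0], fingers=[255, 255, 255, 255, 255, 255, 255, 255, 255])

```text
clock: 47.55
position: [568.9, 47.4, 353.0]
ee_rot: [0.823, -0.568, 0.008, -0.01]
contact_force: [-0.0, 0.3, 1.4]
gripper_width: -0.1
```

```bash
python3 - <<'E'
from h import *
s=read_state();np.save("s34.npy",s,allow_pickle=True);im=get_image("side");cv2.imwrite("pics/sd34.png",im);im=get_image("scene");cv2.imwrite("pics/sc34.png",im)
im=get_image("wrist");cv2.imwrite("pics/w34.png",im);crop(im,200,80,390,250,4,"w34c.png")
print(s["contact_force"],st(s["position"]),s["position"])
E
```

```text
[-0.03648604  0.33530486  1.40464532] [[ 88.39467772 -13.47767311]] [568.88670157  47.44283795 353.01112325]
```

View pics/sd34.png

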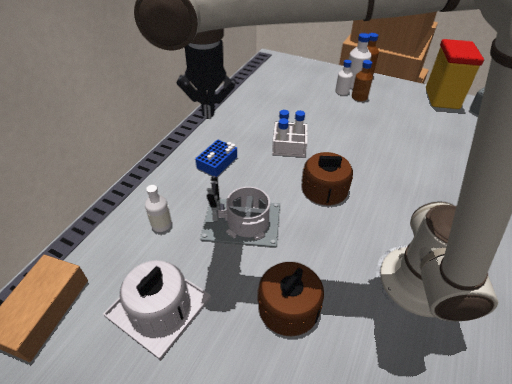

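View pics/sc34.png

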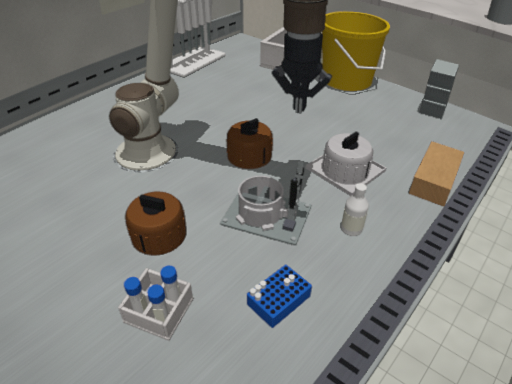

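View pics/w34c.png

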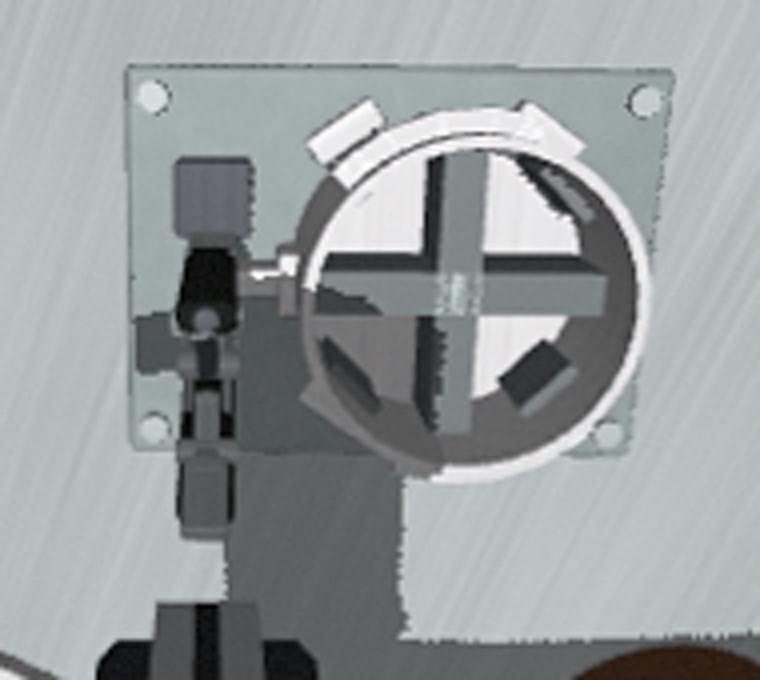

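```bash
python3 - <<'E'
from h import *
im=cv2.imread("pics/sd34.png");crop(im,90,245,225,365,5,"sd34c.png")
im=cv2.imread("pics/sc34.png");crop(im,295,125,400,200,6,"sc34c.png")
im=cv2.imread("pics/sd29.png");crop(im,90,245,225,365,5,"sd29c.png")
E
```

```text
(no output)
```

View pics/sd34c.png

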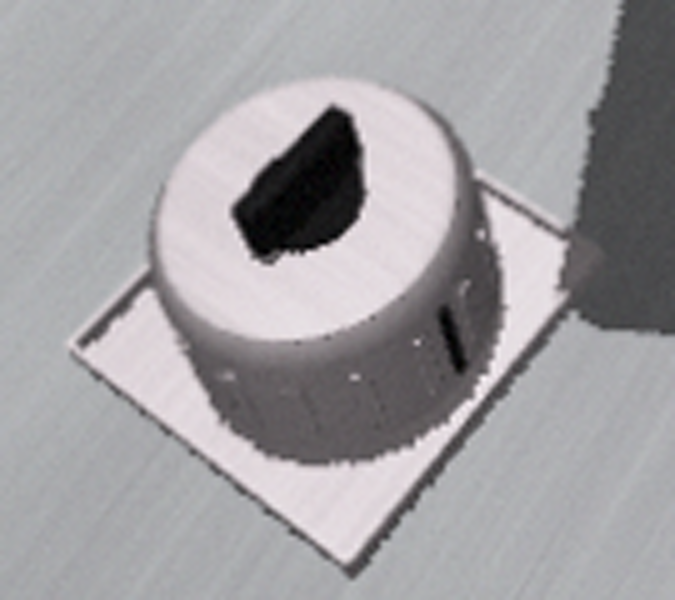

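View pics/sd29c.png

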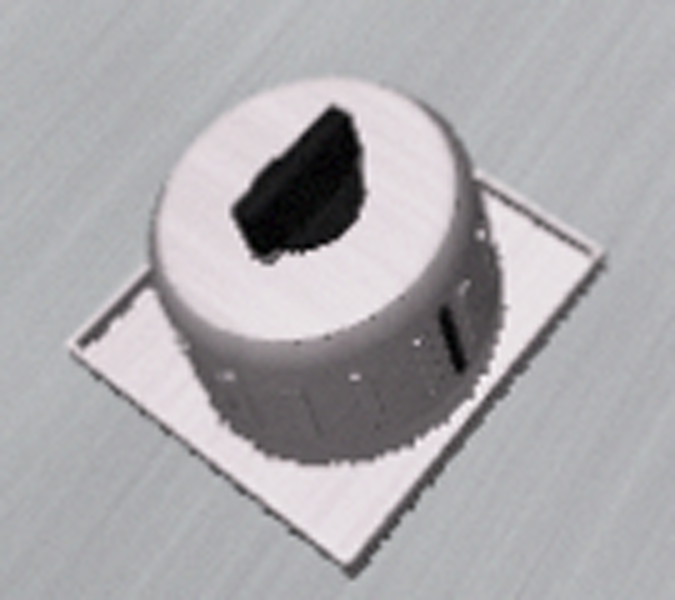

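View pics/sc34c.png

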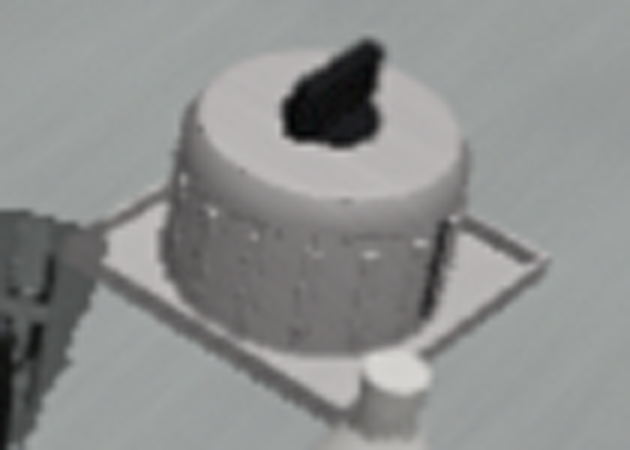

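```bash
python3 - <<'E'
from h import *
s=np.load("s34.npy",allow_pickle=True).item();c=cam("wrist",s)
print("tab top",st(onz(c,[(251,80+525/4),(251,80+538/4)],177)).round(1),"can centre",st(onz(c,[(200+475/4,80+310/4)],90)).round(1))
E
```

```text
tab top [[93.7 42.3]
 [93.7 46.4]] can centre [[ 1.4 -2.6]]
```

```bash
python3 - <<'E'
from bench import *
print(job_done())
E
```

```text
the job is handed in; nothing more can be done
None
```

I carried out all the steps in order and handed the job in at about 48 s of the 210 s allowed. No verdict came back.

**What I did**
- **Pliers:** I squeezed them until they locked, and they held with the fingers off.
- **Lid:** I turned it anticlockwise to its first stop (about 0.55 rad) and held it there for a little over a second. I then pressed it about 7 mm, turned on to about 1.1 rad and lifted it into the tray.
- **Tubes:** the canister held three. Each now stands upright in its own rack cell.
- **Release:** I pushed the release tab with shut fingers and the pliers sprang open.

**What the last pictures showed**
- The pliers are open: the tab top measures y 42–46 mm in the stand's frame, the same as when the pliers were first open.
- The canister is empty, and its centre measures about 3 mm from the stand's origin.
- The lid lies flat in the tray, close to its centre.
- The bystanders and the brown look-alikes appear not to have moved. The arm is clear above the stand.

**What disagreed**
- The wrist camera read positions 1 to 3 mm off in the stand's y direction when viewed from another angle. I split the difference for the tube grasps, and all three held.
- The tool kept a small tilt of about 0.02 rad after the squeeze. It caused no visible trouble.
- I did not read the jaw angle, tube tilt or seal travel directly. I judged those from the pictures, forces and tool positions.

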